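# Clear spent ore lumps into the reject bin and hang up the pan

### The job

Clear the assay bench of the spent ore lumps. First swing the reject bin's lid up past vertical and lower it gently back onto its open stop; next gather every lump on the bench into the collecting pan, then tip the pan over the bin so that all the lumps drop in. Hang the empty pan by its rear hook on the stand's sprung upper bar, and before letting go tug it down gently until the bar has visibly given by about 12 mm; finish with the bin lid lowered gently shut and the glassware and jar left alone.

Things in the scene. Friction and masses are not known exactly. Their poses are not given: they have to be found in the camera images.
- bin: White sheet-metal reject bin fixed to the bench, open-topped box 190 mm (its x) by 150 mm (its y) by 120 mm high, walls 4 mm. Origin at the centre of its underside; z up. Its lid is hinged along the +y top edge.
- lid (a joint): Angle of the bin's lid in rad: 0 shut (flat over the bin), 1.57 vertical, 2.15 resting on its open stop, leaning outward on the bin's +y side. The lid weighs 250 g, swings freely and falls to either stop if let go.
- lid_hinge (a point): Point on the lid's hinge line at its middle, 124 mm above the bench; the line runs along the bin's x.
- lid_bar (a point): Middle of the lid's round handle bar, 12 mm thick and 100 mm long (clear span 80 mm between its two arms), parallel to the hinge and 190 mm from it, beyond the lid's free edge: shut, it lies on the bin's -y side 124 mm above the bench, with a 34 mm clear gap between bar and lid edge. Straddled or lightly pinched from above it turns between the fingers, so the fingers can stay pointing down through the whole swing.
- pan: Loose aluminium collecting pan, 300 g: floor 150 mm (its x) by 116 mm (its y), 3 mm thick, side and rear walls 45 mm high and 3 mm thick, no wall at the mouth on its -x end. At the start its mouth looks roughly towards -y, to the lumps. Origin at the centre of the underside, z up. A black grip bar crosses above it along y; a hook stands at its rear (+x).
- pan_grip (a point): Centre of the pan's grip bar (16 mm wide along the pan's x, 24 mm high, 110 mm clear between its side posts), at x +25, z 87 mm in the pan's frame.
- pan_mouth (a point): Middle of the pan's pouring edge, on the floor's upper face, at x -75, z 3 mm in the pan's frame.
- pan_hook (a point): Underside of the pan's hook, middle of its gap, at x +89, z 77 mm in the pan's frame. The hook is 60 mm wide along the pan's y, opens downward, and has a 28 mm gap along x between the rear plate (outer face at x +75) and a lip (inner face at x +103) that reaches down to z 50 mm; its top is at z 80 mm.
- stand: Hanging stand fixed to the bench: dark base plate 90 x 240 x 8 mm (from x -25 to +65 mm) and two 16 mm posts at y -100 and +100 mm, 212 mm high. Origin at the centre of its underside. The pan hangs on its -x side with the pan's x along the stand's x. A fixed 12 mm rest bar runs along y with its axis 137 mm above the bench and 6 mm to the -x side of the upper bar's axis; the pan's rear wall leans on it, so the hung pan droops a few degrees at the mouth.
- bar_mid (a point): Middle of the stand's upper bar, on its axis: round, 12 mm thick, along the stand's y, 200 mm above the bench when unloaded. Over it goes the pan's hook.
- hang_bar (a joint): How far the sprung upper bar has been pressed down, in m: 0 unloaded; about 0.8 N per mm, up to 40 mm of travel. The empty pan alone presses it a few mm; a gentle tug about 12 mm; over 28 mm is rough.
- lump0: Rough grey ore lump, five-sided, about 29 to 32 mm across and 26 mm high, about 50 g, loose on the bench beside the pan; may be absent. Origin at its middle.
- lump1: Rough grey ore lump, five-sided, about 29 to 32 mm across and 26 mm high, about 50 g, loose on the bench beside the pan; may be absent. Origin at its middle.
- lump2: Rough grey ore lump, five-sided, about 29 to 32 mm across and 26 mm high, about 50 g, loose on the bench beside the pan; may be absent. Origin at its middle.
- lump3: Rough grey ore lump, five-sided, about 29 to 32 mm across and 26 mm high, about 50 g, loose on the bench beside the pan; may be absent. Origin at its middle.
- reagent: Bystander: amber bottle, 60 mm across, 150 mm tall. Origin at the centre of its underside.
- beaker: Bystander: glass beaker, 66 mm across, 85 mm tall. Origin at the centre of its underside.
- jar: Bystander: white jar, 60 mm across, 70 mm tall. Origin at the centre of its underside.

How it is judged:
By the outcome, as a careful person would: the job done as asked, in the order asked, and still so for the second after the job is handed in, with the robot touching nothing.
Of lump0, lump1, lump2, lump3 only 2 to 4 are there at a start; the rules pass over those that are not, and their reading is None.
At some moment in a run one of lump0, lump1, lump2, lump3 may be knocked a few centimetres aside while the robot is not near it.
It also fails if it takes over 210 s, if anything falls off the work surface, if the arm or the gripper's body presses on something with over 40 N, if the wrist force passes 120 N, or if a joint passes its speed limit or range.

### The arm

A 6-joint arm with a two-finger parallel gripper is mounted at the origin on the work surface. World frame = base frame: x ahead of the robot, y to its left, z up, the work surface at z = 0. Lengths are in mm, angles in degrees, forces in N, time in s.
With the tool pointing down it reaches from about 325 to 750 mm from the base axis. Payload 7.6 kg.
Tool frame: the origin (TCP) lies between the finger pads; the fingertips stand robot.tcp_to_tips ahead of it and the grasp point (between the pads) lies 2 mm behind it (robot.tcp_to_tips is the distance from the TCP to the fingertips, in mm); z points along the fingers, x is the direction in which the jaws open and shut, and the axes are right-handed (so a half turn about z gives the same grasp; the last joint's range is limited). The gripper opens to 85 mm and grips with 20 to 120 N. Pads are 22 mm wide; open, the fingers measure 114 mm over their backs; the gripper's body (76 mm by 85 mm) begins 54 mm behind the grasp point. The pads swing forward as they close: fully open they stand 13 mm farther back than shut.
Start: joints at [69.368, 2.991, 80.254, -0, 96.75, -4.028], TCP at [150.007, 503.132, 248.323] pointing down, gripper open.
Joint ranges: [-166.34, 166.34], [-52.06, 124.39], [6.96, 135.62], [-60.46, 240.46], [14.63, 156.25], [-167.68, 167.68]. Speed limits (degrees/s): [147.25, 147.25, 172.46, 180, 180, 180].

### API

Orientations are given as a 3x3 rotation matrix whose columns are the frame's x, y, z axes.
In Python, from cell import robot gives the robot as it stands.
- The arm moves only by the shell command python3 -m crank 'ROWS' [FORCE]. ROWS is JSON, a list of rows, each a list of 3 entries, a list of its own where there are three numbers: the shift along the tool's x, y, z in units of 60 mm (1.0 is 60 mm), then the turn, a rotation vector about the tool's x, y, z in units of 8 degrees (1.0 is 8 degrees), then the opening, from -1 (shut) to 1 (fully open). A call has 1 to 5 rows; each row shifts and turns the pose as measured when the row begins, along the tool's axes as they then stand; what a row does not reach is not made up. A row lasts 1/8 s, in which the tool goes at most 62.5 mm and 10.7 degrees, less where a joint would pass 70% of its speed; a pose out of reach is approached as far as the arm can. A call is refused whole if a number of a shift passes 1 or a number of a turn 1, either way. A call with a gripper value outside its range is refused whole. The fingers move at their own pace and stop on an object; FORCE is the grip in N (left out, the last holds). Time passes only in rows, so rows that do not move let the fingers close. It gives the time, the measured TCP pose, the force and the opening at its end, in the units of the state.
- robot.observe(): the state, without advancing time (a new reading comes with each control period).
- robot.get_image(name): name is "side" or "top"; returns a dict with "pixels" (384x512x3 uint8, red, green, blue), "fx", "fy", "cx", "cy" (pixels), "xyz" and "orientation" of the camera in the world. Camera axes: x right, y down, z forward; pixel columns grow to the right and rows downward; lengths in mm; the calibration is good to about 2 mm. A picture is of the moment at which its call begins. There is no depth.
- robot.hand_in(): hands the job in, once; it reports no verdict.
The state is a dict: "clock": time; "joint_positions": joint angles; "joint_velocities": joint speeds; "joint_torque": joint torques, N m; "position": TCP position; "tool_rot": TCP orientation; "contact_force": force on the tool from outside, world axes, zero at the start; "moment": the same for the moment, N m; "width": finger opening in mm.
Only numpy, scipy, OpenCV 4.12 (cv2) and the standard library are available. Lean on these libraries where they do the work, as an engineer would, in place of code of your own. Each camera call takes 0.05 s, during which the arm holds its last target.

## Working session

There is one attempt and no reset: what is moved stays moved. The work goes in short steps, Python scripts to look and compute and a shell command to move; the robot and the scene stay as the last step left them, time stands still between calls to the robot, and variables do not carry over. Pictures are saved under pics/ and viewed, and the job is handed in when it is done.

```bash
mkdir -p pics; ls; cat > h.py <<'E'
from cell import robot
import numpy as np, cv2
def shot(name,fn):
    im=robot.get_image(name); cv2.imwrite('pics/'+fn,cv2.cvtColor(im['pixels'],cv2.COLOR_RGB2BGR)); return im
def ray(im,u,v):
    d=np.array([(u-im['cx'])/im['fx'],(v-im['cy'])/im['fy'],1.0])
    R=np.array(im['orientation']); return np.array(im['xyz']),R@d
def plane(im,u,v,z):
    o,d=ray(im,u,v); return o+d*(z-o[2])/d[2]
def proj(im,p):
    R=np.array(im['orientation']); c=R.T@(np.array(p)-np.array(im['xyz'])); return im['fx']*c[0]/c[2]+im['cx'],im['fy']*c[1]/c[2]+im['cy']
E
python3 - <<'E'
from h import *
for n in('top','side'):
    im=shot(n,n+'0.png'); print(n,im['fx'],im['cx'],im['cy'],im['xyz'],np.round(im['orientation'],3).tolist())
s=robot.observe(); print({k:np.round(v,3).tolist() for k,v in s.items()}, robot.tcp_to_tips)
E
```

```text
pics
top 404.8683570198333 251.74464543635548 192.43780023800085 [ 295.97543674  -24.02972326 1428.43966429] [[-0.007, -0.981, 0.195], [-1.0, 0.008, 0.004], [-0.005, -0.195, -0.981]]
side 451.2318568317252 271.1943024223034 190.5205643313699 [-114.17282532 -701.55720171  780.27990208] [[0.716, -0.383, 0.584], [-0.698, -0.407, 0.589], [0.012, -0.83, -0.558]]
{'clock': 0.1, 'joint_positions': [69.37, 3.023, 80.307, -0.002, 96.75, -4.026], 'joint_velocities': [-0.058, -0.145, -0.115, -0.056, 0.097, -0.009], 'joint_torque': [0.001, -38.258, -36.099, -0.0, 0.005, 0.0], 'position': [149.906, 502.885, 247.567], 'tool_rot': [[0.286, 0.958, -0.0], [0.958, -0.286, -0.001], [-0.001, -0.0, -1.0]], 'contact_force': [-0.6, -0.775, -0.466], 'moment': [-0.016, 0.02, 0.007], 'width': 85.467} 17.0
```

View pics/top0.png

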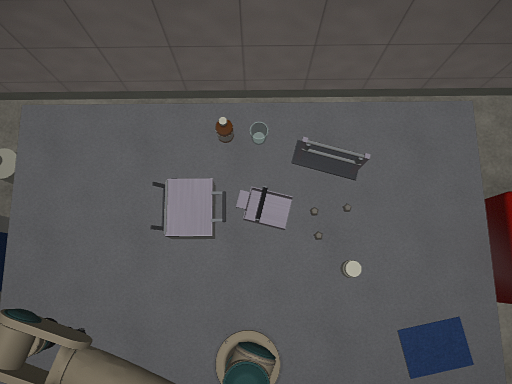

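View pics/side0.png

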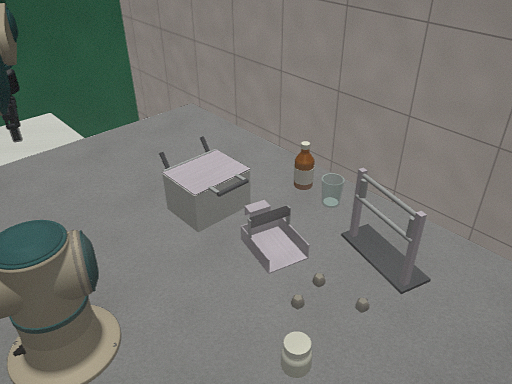

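```bash
python3 - <<'E'
import cv2
a=cv2.imread('pics/top0.png')[110:290,140:380]; cv2.imwrite('pics/topz.png',cv2.resize(a,None,fx=3.3,fy=3.3,interpolation=cv2.INTER_CUBIC))
a=cv2.imread('pics/side0.png')[130:330,150:430]; cv2.imwrite('pics/sidez.png',cv2.resize(a,None,fx=2.8,fy=2.8,interpolation=cv2.INTER_CUBIC))
E
```

```text
(no output)
```

View pics/topz.png

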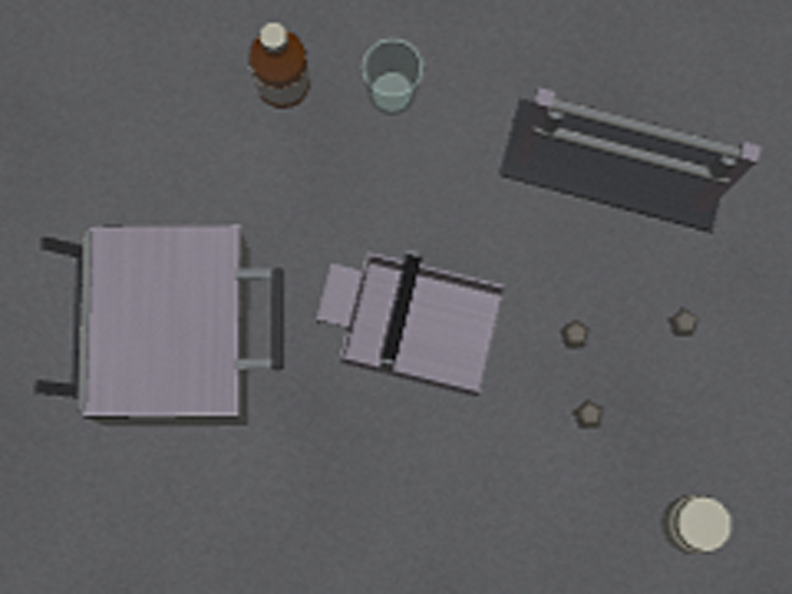

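View pics/sidez.png

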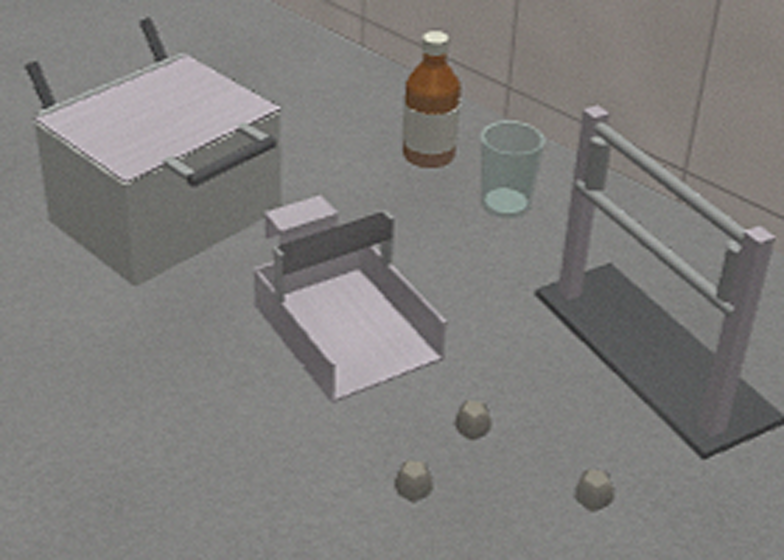

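```bash
python3 - <<'E'
from h import *
im=robot.get_image('top'); si=robot.get_image('side')
T=lambda u,v,z: np.round(plane(im,140+u/3.3,110+v/3.3,z)[:2],1)
S=lambda u,v,z: np.round(plane(si,150+u/2.8,130+v/2.8,z)[:2],1)
print('bar',T(278.5,268,130),T(276.5,370,130),'mid side',S(232,158,124),S(190,180,124),S(274,142,124))
print('lid',[T(*p,126) for p in((90,227),(240,226),(238,414),(84,414))])
print('grip',T(413,256,99),T(388,360,99), 'side top corners',S(278,248,99),S(393,214,99))
print('pan mouth floor',T(502,290,3),T(478,393,3),'side',S(336,398,3),S(441,357,3))
print('lumps',[T(*p,24) for p in((575,332),(684,321),(589,412))],[S(*p,24) for p in((474,408),(414,468),(596,477))])
print('upper bar',T(553,103,206),T(744,150,206),'side',S(600,128,200),S(736,242,200))
print('rest',T(538,130,143),T(728,178,143),'side',S(579,183,137),S(727,306,137))
print('base',[T(*p,8) for p in((520,98),(500,175),(711,231))])
print('jar',T(703,523,70),'beaker',T(392,95,0),'bottle',T(284,95,10))
E
```

```text
bar [558.4  70.3] [456.8  71.6] mid side [512.   74.4] [460.3  72.8] [559.4  68.1]
lid [array([602.7, 259.7]), array([602.5, 109.4]), array([414.5, 109.2]), array([415.7, 259.3])]
grip [576.  -64.2] [469.8 -37.7] side top corners [472.1 -34.1] [583.1 -68.5]
pan mouth floor [ 557.7 -163.1] [ 446.1 -134.4] side [ 448.4 -133.5] [ 553.7 -161.4]
lumps [array([ 507.9, -237.2]), array([ 518.8, -353.4]), array([ 423. , -248.7])] [array([ 508.9, -237.1]), array([ 423.5, -247.9]), array([ 520.7, -353.6])]
upper bar [ 701.8 -196.9] [ 653.5 -376.3] side [ 702.7 -198. ] [ 643.9 -367.2]
rest [ 694.6 -189.8] [ 643.2 -376.8] side [ 700.6 -186.1] [ 646.8 -370.8]
base [array([ 773.7, -188.4]), array([ 685.3, -163.8]), array([ 620.2, -391.8])]
jar [ 307.3 -350.7] beaker [781.2 -46.2] bottle [778.9  74. ]
```

```bash
cat > go.py <<'E'
# usage: python3 go.py x y z yaw_of_toolx [pitch] : prints the remaining shift (units of 60mm, tool axes) and turn (units of 8deg)
import sys,numpy as np
from scipy.spatial.transform import Rotation as Ro
from cell import robot
s=robot.observe(); R=np.array(s['tool_rot']); p=np.array(s['position'])
a=[float(v) for v in sys.argv[1:]]
t=np.array(a[:3]); 
if len(a)>3:
    y=np.radians(a[3]); x=np.array([np.cos(y),np.sin(y),0]); z=np.array([0,0,-1.]); Rt=np.c_[x,np.cross(z,x),z]
    print('turn',np.round(Ro.from_matrix(R.T@Rt).as_rotvec(degrees=True)/8,3))
    print('shift after turn',np.round(Rt.T@(t-p)/60,3))
print('shift now',np.round(R.T@(t-p)/60,3),'pos',np.round(p,1),'xyaw',round(np.degrees(np.arctan2(R[1,0],R[0,0])),2),'F',np.round(s['contact_force'],1),'w',round(float(s['width']),1),'t',s['clock'])
E
python3 -m crank '[[[0,0,0],[0,0,-0.7],1],[[0,0,0],[0,0,-0.7],1],[[0,0,0],[0,0,-0.7],1]]'
python3 go.py 508 71 230 90
```

```text
clock: 0.57
position: [149.9, 502.7, 246.9]
tool_rot: [[-0.012, 1.0, -0.001], [1.0, 0.012, -0.002], [-0.002, -0.001, -1.0]]
contact_force: [1.0, 0.3, -0.7]
width: 85.4
turn [-0.007  0.017  0.087]
shift after turn [-7.195  5.969  0.282]
shift now [-7.266  5.882  0.294] pos [149.9 502.7 246.9] xyaw 90.69 F [ 1.   0.3 -0.7] w 85.4 t 0.575
```

```bash
python3 -m crank '[[[-0.72,0.59,0],[0,0,0.08],-0.1],[[-0.72,0.59,0],[0,0,0],-0.1],[[-0.72,0.59,0],[0,0,0],-0.1],[[-0.72,0.59,0],[0,0,0],-0.1],[[-0.72,0.59,0],[0,0,0],-0.1]]'
python3 go.py 508 71 230 90
```

```text
clock: 1.2
position: [330.4, 283.3, 245.9]
tool_rot: [[-0.009, 1.0, -0.002], [1.0, 0.009, -0.004], [-0.004, -0.002, -1.0]]
contact_force: [0.4, 0.4, -0.2]
width: 38.3
turn [-0.011  0.028  0.067]
shift after turn [-3.538  2.96   0.265]
shift now [-3.565  2.927  0.274] pos [330.4 283.3 245.9] xyaw 90.54 F [ 0.4  0.4 -0.2] w 38.3 t 1.2
```

```bash
python3 -m crank '[[[-0.72,0.59,0.03],[0,0,0.06],-0.1],[[-0.72,0.59,0.03],[0,0,0],-0.1],[[-0.72,0.59,0.03],[0,0,0],-0.1],[[-0.72,0.59,0.03],[0,0,0],-0.1],[[-0.72,0.59,0.03],[0,0,0],-0.1]]'
python3 -m crank '[[[0,0,0],[0,0,0],-0.1]]'
python3 go.py 508 71 170 90
```

```text
clock: 1.82
position: [512.3, 59.4, 237.4]
tool_rot: [[-0.001, 1.0, 0.0], [1.0, 0.001, -0.003], [-0.003, 0.0, -1.0]]
contact_force: [-0.1, 0.8, 0.5]
width: 38.4
clock: 1.95
position: [513.5, 56.5, 236.3]
tool_rot: [[0.004, 1.0, -0.002], [1.0, -0.004, -0.003], [-0.003, -0.002, -1.0]]
contact_force: [0.1, 0.0, -0.6]
width: 38.0
turn [-0.012  0.023 -0.029]
shift after turn [ 0.241 -0.091  1.104]
shift now [ 0.245 -0.09   1.104] pos [513.5  56.5 236.3] xyaw 89.77 F [ 0.1  0.  -0.6] w 38.0 t 1.95
```

```bash
python3 -m crank '[[[0.24,-0.09,0.6],[0,0,0],-0.1],[[0,0,0.5],[0,0,0],-0.1],[[0,0,0],[0,0,0],-0.1]]'
python3 go.py 508 71 122 90
python3 - <<'E'
from h import *
for n,c in(('top',(slice(150,260),slice(160,300))),('side',(slice(100,240),slice(140,290)))):
    im=shot(n,n+'1.png'); a=cv2.cvtColor(im['pixels'],cv2.COLOR_RGB2BGR)[c]; cv2.imwrite('pics/%s1z.png'%n,cv2.resize(a,None,fx=4,fy=4,interpolation=cv2.INTER_CUBIC))
E
```

```text
clock: 2.33
position: [507.3, 72.0, 168.9]
tool_rot: [[0.004, 1.0, -0.002], [1.0, -0.004, -0.002], [-0.002, -0.002, -1.0]]
contact_force: [0.4, -0.5, 1.2]
width: 38.3
turn [-0.013  0.017 -0.031]
shift after turn [-0.016  0.011  0.781]
shift now [-0.014  0.013  0.781] pos [507.3  72.  168.9] xyaw 89.75 F [ 0.4 -0.5  1.2] w 38.3 t 2.325
```

View pics/side1z.png

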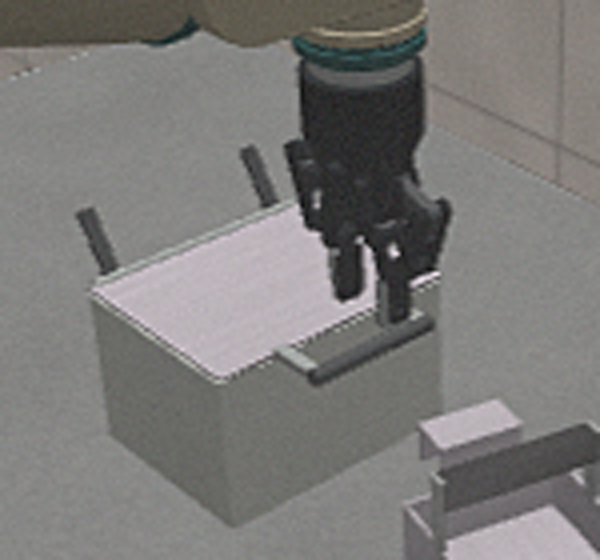

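View pics/top1z.png

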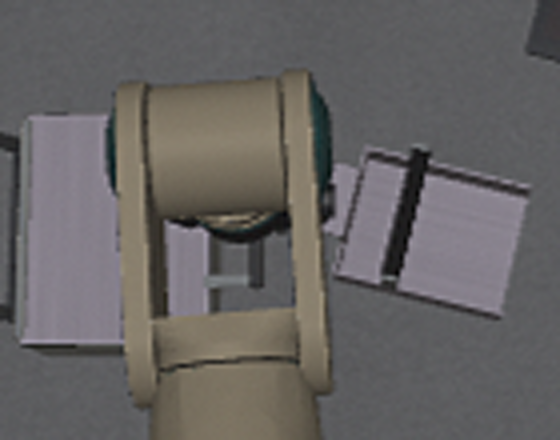

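```bash
python3 -m crank '[[[-0.01,0,0.3],[0,0,0],-0.1],[[0,0,0.3],[0,0,0],-0.1],[[0,0,0.2],[0,0,0],-0.1],[[0,0,0],[0,0,0],-0.1]]'
python3 go.py 508 71 122 90
```

```text
clock: 2.92
position: [509.8, 71.5, 122.8]
tool_rot: [[0.004, 1.0, 0.007], [1.0, -0.004, -0.002], [-0.002, 0.007, -1.0]]
contact_force: [0.4, -0.3, 0.5]
width: 38.5
turn [ 0.049  0.013 -0.03 ]
shift after turn [-0.008 -0.03   0.014]
shift now [-0.009 -0.03   0.014] pos [509.8  71.5 122.8] xyaw 89.76 F [ 0.4 -0.3  0.5] w 38.5 t 2.925
```

```bash
python3 -m crank '[[[0,0,0],[0,0,0],-0.8],[[0,0,0],[0,0,0],-0.8],[[0,0,0],[0,0,0],-0.8],[[0,0,0],[0,0,0],-0.8]]' 20
python3 go.py 508 71 122 90
```

```text
clock: 3.42
position: [510.0, 73.2, 123.7]
tool_rot: [[0.003, 1.0, 0.008], [1.0, -0.003, 0.002], [0.002, 0.008, -1.0]]
contact_force: [-0.6, 0.2, -0.4]
width: 11.0
turn [ 0.055 -0.012 -0.021]
shift after turn [-0.037 -0.033  0.029]
shift now [-0.037 -0.034  0.028] pos [510.   73.2 123.7] xyaw 89.83 F [-0.6  0.2 -0.4] w 11.0 t 3.425
```

```bash
cat > arc.py <<'E'
import sys,numpy as np
from cell import robot
s=robot.observe();p=np.array(s['position']);H=np.array([float(sys.argv[1]),124.])
d=np.array([p[1]-H[0],p[2]-H[1]]);th=np.arctan2(d[1],-d[0]);print('theta',round(th,3),'rad',round(np.hypot(*d),1),'pos',p.round(1),'F',np.round(s['contact_force'],1),'w',round(s['width'],1),'x',round(p[0],1))
st=float(sys.argv[2]);c=p[1:]
for k in range(1,6):
    t=th+k*st;n=np.array([H[0]-190*np.cos(t),124+190*np.sin(t)]);print(round(t,3),np.round([(n-c)[0]/60,-(n-c)[1]/60],3));c=n
E
python3 arc.py 263 0.1
```

```text
theta -0.001 rad 189.8 pos [510.   73.2 123.7] F [-0.6  0.2 -0.4] w 11.0 x 510.0
0.099 [ 0.012 -0.316]
0.199 [ 0.047 -0.313]
0.299 [ 0.078 -0.307]
0.399 [ 0.108 -0.298]
0.499 [ 0.137 -0.285]
```

```bash
python3 -m crank '[[[0.01,0,-0.31],[0,0,0],-0.8],[[0.05,0,-0.31],[0,0,0],-0.8]]' 20
python3 arc.py 263 0.1
```

```text
clock: 3.68
position: [509.9, 76.8, 160.9]
tool_rot: [[0.003, 1.0, 0.007], [1.0, -0.003, 0.002], [0.002, 0.007, -1.0]]
contact_force: [1.9, 1.6, -3.4]
width: 11.1
theta 0.195 rad 189.8 pos [509.9  76.8 160.9] F [ 1.9  1.6 -3.4] w 11.1 x 509.9
0.295 [ 0.074 -0.308]
0.395 [ 0.107 -0.298]
0.495 [ 0.136 -0.286]
0.595 [ 0.164 -0.271]
0.695 [ 0.19  -0.253]
```

```bash
python3 -m crank '[[[0.07,0,-0.31],[0,0,0],-0.8],[[0.11,0,-0.3],[0,0,0],-0.8],[[0.14,0,-0.285],[0,0,0],-0.8],[[0.165,0,-0.27],[0,0,0],-0.8],[[0.19,0,-0.25],[0,0,0],-0.8]]' 20
python3 arc.py 263 0.1
```

```text
clock: 4.3
position: [509.8, 119.6, 250.9]
tool_rot: [[0.004, 1.0, 0.01], [1.0, -0.004, 0.003], [0.003, 0.01, -1.0]]
contact_force: [3.8, 4.6, -5.6]
width: 11.2
theta 0.724 rad 191.5 pos [509.8 119.6 250.9] F [ 3.8  4.6 -5.6] w 11.2 x 509.8
0.824 [ 0.24 -0.21]
0.924 [ 0.243 -0.203]
1.024 [ 0.262 -0.178]
1.124 [ 0.278 -0.151]
1.224 [ 0.292 -0.122]
```

```bash
python3 -m crank '[[[0.23,0,-0.21],[0,0,0],-0.8],[[0.245,0,-0.2],[0,0,0],-0.8],[[0.26,0,-0.175],[0,0,0],-0.8],[[0.28,0,-0.15],[0,0,0],-0.8]]' 20
python3 arc.py 263 0.08
python3 - <<'E'
from h import *
shot('side','side2.png')
E
```

```text
clock: 4.8
position: [510.0, 182.6, 300.9]
tool_rot: [[0.007, 1.0, 0.014], [1.0, -0.007, -0.0], [-0.0, 0.014, -1.0]]
contact_force: [2.6, -1.5, 0.4]
width: 11.2
theta 1.144 rad 194.3 pos [510.  182.6 300.9] F [ 2.6 -1.5  0.4] w 11.2 x 510.0
1.224 [ 0.264 -0.03 ]
1.304 [ 0.241 -0.076]
1.384 [ 0.247 -0.057]
1.464 [ 0.251 -0.037]
1.544 [ 0.253 -0.017]
```

View pics/side2.png

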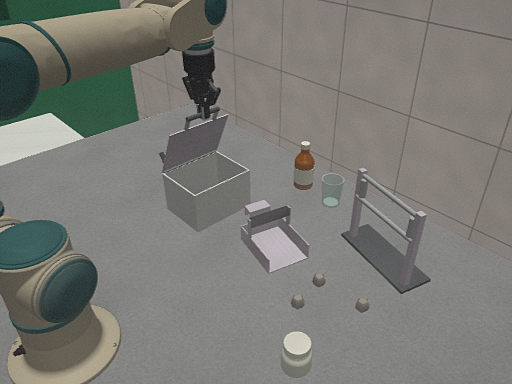

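```bash
python3 -m crank '[[[0.25,0,-0.06],[0,0,0],-0.8],[[0.24,0,-0.06],[0,0,0],-0.8],[[0.245,0,-0.05],[0,0,0],-0.8],[[0.25,0,-0.03],[0,0,0],-0.8],[[0.25,0,-0.015],[0,0,0],-0.8]]' 20
python3 arc.py 263 0.05
```

```text
clock: 5.48
position: [510.1, 262.5, 316.8]
tool_rot: [[0.005, 1.0, 0.016], [1.0, -0.005, 0.001], [0.001, 0.016, -1.0]]
contact_force: [1.8, -1.0, 4.1]
width: 11.0
theta 1.568 rad 192.8 pos [510.1 262.5 316.8] F [ 1.8 -1.   4.1] w 11.0 x 510.1
1.618 [0.158 0.05 ]
1.668 [0.158 0.011]
1.718 [0.157 0.019]
1.768 [0.156 0.027]
1.818 [0.154 0.035]
```

```bash
python3 -m crank '[[[0.16,0,0.01],[0,0,0],-0.8],[[0.16,0,0.015],[0,0,0],-0.8],[[0.16,0,0.02],[0,0,0],-0.8],[[0.155,0,0.03],[0,0,0],-0.8],[[0.155,0,0.035],[0,0,0],-0.8]]' 20
python3 arc.py 263 0.05
```

```text
clock: 6.1
position: [510.2, 313.7, 309.0]
tool_rot: [[0.004, 1.0, 0.015], [1.0, -0.004, 0.001], [0.001, 0.015, -1.0]]
contact_force: [1.7, -1.5, -1.8]
width: 11.1
theta 1.838 rad 191.8 pos [510.2 313.7 309. ] F [ 1.7 -1.5 -1.8] w 11.1 x 510.2
1.888 [0.144 0.074]
1.938 [0.149 0.053]
1.988 [0.146 0.061]
2.038 [0.143 0.068]
2.088 [0.14  0.075]
```

```bash
python3 -m crank '[[[0.148,0,0.05],[0,0,0],-0.8],[[0.148,0,0.055],[0,0,0],-0.8],[[0.145,0,0.06],[0,0,0],-0.8],[[0.14,0,0.07],[0,0,0],-0.8],[[0.1,0,0.05],[0,0,0],-0.8]]' 20
python3 arc.py 263 0.03
```

```text
clock: 6.72
position: [510.3, 357.7, 289.9]
tool_rot: [[0.004, 1.0, 0.013], [1.0, -0.004, 0.0], [0.0, 0.013, -1.0]]
contact_force: [0.2, -0.8, 0.5]
width: 11.1
theta 2.089 rad 191.0 pos [510.3 357.7 289.9] F [ 0.2 -0.8  0.5] w 11.1 x 510.3
2.119 [0.074 0.062]
2.149 [0.08  0.051]
2.179 [0.079 0.053]
2.209 [0.077 0.055]
2.239 [0.075 0.058]
```

```bash
python3 -m crank '[[[0.06,0,0.035],[0,0,0],-0.8],[[0.06,0,0.035],[0,0,0],-0.8]]' 20
python3 arc.py 263 0.03
python3 -m crank '[[[0.03,0,0.02],[0,0,0],-0.8],[[0,0,0],[0,0,0],-0.8]]' 20
python3 arc.py 263 0.03
```

```text
clock: 6.98
position: [510.3, 365.5, 285.2]
tool_rot: [[0.004, 1.0, 0.013], [1.0, -0.004, -0.0], [-0.0, 0.013, -1.0]]
contact_force: [0.4, -1.4, 0.4]
width: 11.1
theta 2.137 rad 191.0 pos [510.3 365.5 285.2] F [ 0.4 -1.4  0.4] w 11.1 x 510.3
2.167 [0.07  0.066]
2.197 [0.078 0.055]
2.227 [0.076 0.057]
2.257 [0.074 0.059]
2.287 [0.073 0.061]
clock: 7.22
position: [510.3, 367.2, 284.0]
tool_rot: [[0.004, 1.0, 0.012], [1.0, -0.004, -0.0], [-0.0, 0.012, -1.0]]
contact_force: [0.0, -0.9, 0.6]
width: 10.8
theta 2.148 rad 190.9 pos [510.3 367.2 284. ] F [ 0.  -0.9  0.6] w 10.8 x 510.3
2.178 [0.071 0.066]
2.208 [0.077 0.055]
2.238 [0.075 0.058]
2.268 [0.074 0.06 ]
2.298 [0.072 0.062]
```

```bash
python3 -m crank '[[[0.05,0,0.035],[0,0,0],-0.8],[[0,0,0],[0,0,0],-0.8]]' 20
python3 arc.py 263 0.03
```

```text
clock: 7.48
position: [510.3, 367.0, 284.1]
tool_rot: [[0.008, 1.0, 0.012], [1.0, -0.008, -0.006], [-0.006, 0.012, -1.0]]
contact_force: [-1.6, 0.3, -0.3]
width: 11.2
theta 2.147 rad 190.9 pos [510.3 367.  284.1] F [-1.6  0.3 -0.3] w 11.2 x 510.3
2.177 [0.071 0.066]
2.207 [0.077 0.055]
2.237 [0.076 0.058]
2.267 [0.074 0.06 ]
2.297 [0.072 0.062]
```

```bash
python3 -m crank '[[[0,0,0],[0,0,0],-0.3],[[0,0,0],[0,0,0],-0.1],[[0,0,0],[0,0,0],-0.1]]' 20
python3 -m crank '[[[0,0,-0.3],[0,0,0],-0.1],[[0,0,-0.6],[0,0,0],-0.1],[[0,0,-0.4],[0,0,0],-0.1]]' 20
python3 go.py 523 -51 250 77
python3 - <<'E'
from h import *
shot('side','side3.png');shot('top','top3.png')
E
```

```text
clock: 7.85
position: [510.4, 367.5, 283.8]
tool_rot: [[0.007, 1.0, 0.012], [1.0, -0.007, -0.004], [-0.004, 0.012, -1.0]]
contact_force: [-0.6, 0.0, 0.1]
width: 38.4
clock: 8.22
position: [508.9, 367.8, 364.3]
tool_rot: [[0.007, 1.0, 0.01], [1.0, -0.007, -0.006], [-0.006, 0.01, -1.0]]
contact_force: [-0.3, -1.2, 0.4]
width: 38.4
turn [0.075 0.032 1.575]
shift after turn [-6.748  1.8    1.905]
shift now [-6.968  0.266  1.946] pos [508.9 367.8 364.3] xyaw 89.6 F [-0.3 -1.2  0.4] w 38.4 t 8.225
```

View pics/side3.png

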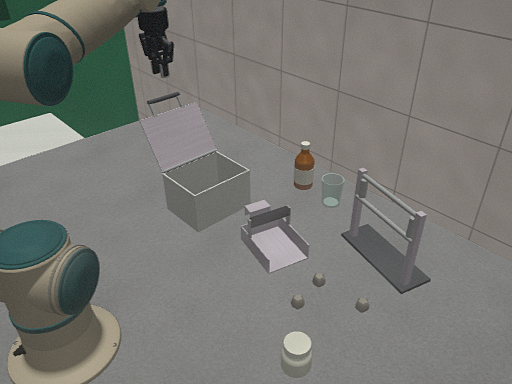

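View pics/top3.png

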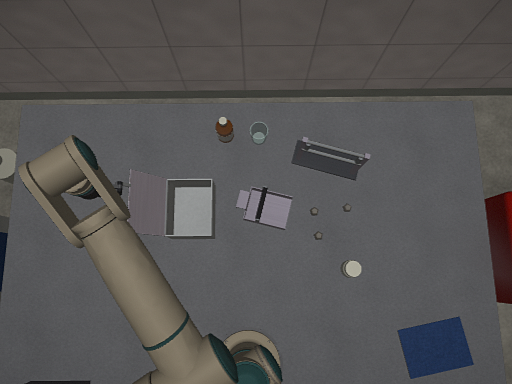

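```bash
python3 -m crank '[[[0,0,0],[0.07,0.03,0.8],0.3],[[0,0,0],[0,0,0.8],0.3],[[0,0,0],[0,0,0],0.3]]' 20
python3 go.py 508 -237 130 77
python3 - <<'E'
from h import *
im=shot('top','top4.png'); a=cv2.cvtColor(im['pixels'],cv2.COLOR_RGB2BGR)[190:250,295:365]; cv2.imwrite('pics/top4z.png',cv2.resize(a,None,fx=8,fy=8,interpolation=cv2.INTER_CUBIC))
E
```

```text
clock: 8.7
position: [509.2, 368.3, 364.6]
tool_rot: [[0.233, 0.972, 0.003], [0.972, -0.233, 0.001], [0.002, 0.003, -1.0]]
contact_force: [-0.9, 0.5, 1.0]
width: 55.5
turn [ 0.018 -0.014 -0.061]
shift after turn [-9.833  2.25   3.911]
shift now [-9.821  2.324  3.897] pos [509.2 368.3 364.6] xyaw 76.51 F [-0.9  0.5  1. ] w 55.5 t 8.7
```

View pics/top4z.png

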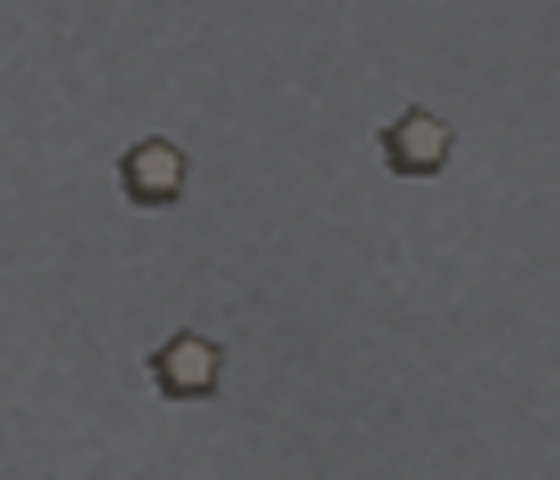

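```bash
python3 -m crank '[[[-0.89,0.21,0],[0,0,-0.06],0.3],[[-0.89,0.21,0],[0,0,0],0.3],[[-0.89,0.21,0],[0,0,0],0.3],[[-0.89,0.21,0.1],[0,0,0],0.3],[[-0.89,0.21,0.2],[0,0,0],0.3]]' 20
python3 -m crank '[[[-0.89,0.21,0.3],[0,0,0],0.3],[[-0.89,0.21,0.3],[0,0,0],0.3],[[-0.89,0.21,0.3],[0,0,0],0.3],[[-0.89,0.21,0.3],[0,0,0],0.3]]' 20
python3 go.py 508 -237 130 77
```

```text
clock: 9.38
position: [511.4, 89.6, 343.0]
tool_rot: [[0.205, 0.979, 0.001], [0.979, -0.205, -0.0], [-0.0, 0.001, -1.0]]
contact_force: [1.1, -0.0, -0.3]
width: 55.6
clock: 9.88
position: [516.6, -136.8, 269.1]
tool_rot: [[0.195, 0.981, 0.003], [0.981, -0.195, -0.0], [0.0, 0.003, -1.0]]
contact_force: [1.5, 1.0, 0.4]
width: 55.6
turn [ 0.022 -0.002  0.222]
shift after turn [-1.66   0.236  2.318]
shift now [-1.667  0.178  2.318] pos [ 516.6 -136.8  269.1] xyaw 78.78 F [1.5 1.  0.4] w 55.6 t 9.875
```

```bash
python3 -m crank '[[[-0.6,0.06,0.5],[0,0,0.4],0.3],[[-0.6,0.06,0.7],[0,0,0],0.3],[[-0.3,0.04,0.7],[0,0,0],0.3],[[0,0,0],[0,0,0],0.3]]' 20
python3 go.py 508 -237 19 75
python3 - <<'E'
from h import *
im=shot('side','side5.png'); a=cv2.cvtColor(im['pixels'],cv2.COLOR_RGB2BGR)[180:340,220:400]; cv2.imwrite('pics/side5z.png',cv2.resize(a,None,fx=3.5,fy=3.5,interpolation=cv2.INTER_CUBIC))
E
```

```text
clock: 10.38
position: [503.2, -232.5, 149.4]
tool_rot: [[0.248, 0.969, 0.0], [0.969, -0.248, 0.001], [0.001, -0.0, -1.0]]
contact_force: [-0.2, 0.0, -0.6]
width: 55.4
turn [-0.001 -0.008  0.083]
shift after turn [-0.051  0.097  2.173]
shift now [-0.055  0.097  2.173] pos [ 503.2 -232.5  149.4] xyaw 75.66 F [-0.2  0.  -0.6] w 55.4 t 10.375
```

View pics/side5z.png

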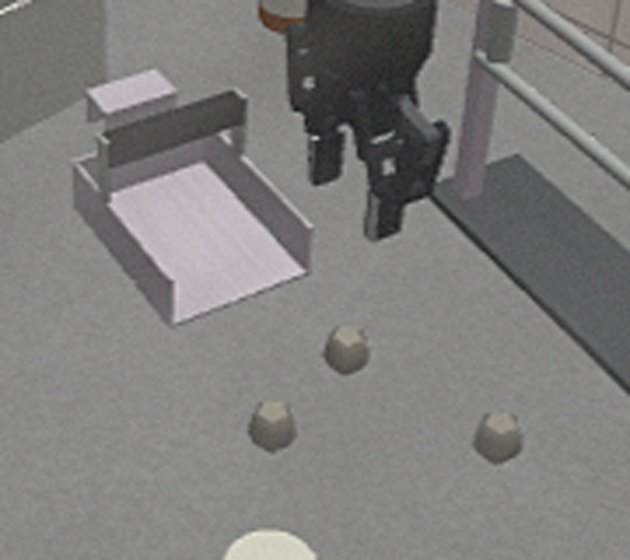

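```bash
python3 -m crank '[[[-0.05,0.1,0.7],[0,0,0.08],0.3],[[0,0,0.6],[0,0,0],0.3],[[0,0,0.3],[0,0,0],0.3]]' 20
python3 go.py 508 -237 18 75
```

```text
clock: 10.8
position: [516.4, -236.7, 64.6]
tool_rot: [[0.252, 0.967, 0.02], [0.968, -0.252, -0.008], [-0.003, 0.021, -1.0]]
contact_force: [0.9, 0.4, 0.6]
width: 55.3
turn [0.151 0.022 0.049]
shift after turn [-0.041 -0.134  0.777]
shift now [-0.037 -0.151  0.774] pos [ 516.4 -236.7   64.6] xyaw 75.39 F [0.9 0.4 0.6] w 55.3 t 10.8
```

```bash
python3 -m crank '[[[-0.03,-0.14,0.1],[0.15,0,0],0.3],[[0,0,0],[0,0,0],0.3]]' 20
python3 go.py 508 -237 18 75
```

```text
clock: 11.05
position: [508.7, -235.9, 60.7]
tool_rot: [[0.25, 0.968, 0.0], [0.968, -0.25, -0.004], [-0.004, 0.001, -1.0]]
contact_force: [-0.1, -0.2, 1.1]
width: 55.8
turn [0.009 0.026 0.064]
shift after turn [-0.021 -0.007  0.711]
shift now [-0.019 -0.008  0.711] pos [ 508.7 -235.9   60.7] xyaw 75.51 F [-0.1 -0.2  1.1] w 55.8 t 11.05
```

```bash
python3 -m crank '[[[-0.02,0,0.25],[0,0,0],0.3],[[0,0,0.25],[0,0,0],0.3],[[0,0,0.18],[0,0,0],0.3],[[0,0,0],[0,0,0],0.3]]' 20
python3 go.py 508 -237 18 75
python3 -m crank '[[[0,0,0],[0,0,0],-0.8],[[0,0,0],[0,0,0],-0.8],[[0,0,0],[0,0,0],-0.8],[[0,0,0],[0,0,0],-0.8]]' 25
python3 go.py 508 -237 60 75
```

```text
clock: 11.55
position: [509.4, -237.8, 19.1]
tool_rot: [[0.25, 0.968, 0.003], [0.968, -0.25, -0.005], [-0.004, 0.004, -1.0]]
contact_force: [0.7, -1.2, -0.2]
width: 55.4
turn [0.031 0.031 0.064]
shift after turn [ 0.007 -0.026  0.019]
shift now [ 0.007 -0.026  0.018] pos [ 509.4 -237.8   19.1] xyaw 75.52 F [ 0.7 -1.2 -0.2] w 55.4 t 11.55
clock: 12.05
position: [510.0, -238.1, 20.1]
tool_rot: [[0.25, 0.968, 0.005], [0.968, -0.25, -0.006], [-0.005, 0.006, -1.0]]
contact_force: [0.5, -0.4, -0.3]
width: 30.6
turn [0.043 0.034 0.064]
shift after turn [ 0.01  -0.037 -0.666]
shift now [ 0.007 -0.033 -0.666] pos [ 510.  -238.1   20.1] xyaw 75.51 F [ 0.5 -0.4 -0.3] w 30.6 t 12.05
```

```bash
python3 -m crank '[[[0,0,-0.3],[0,0,0],-0.8],[[0,0,-0.5],[0,0,0],-0.8],[[0,0,-0.6],[0,0,0],-0.8],[[0,0,0],[0,0,0],-0.8]]' 25
python3 go.py 546 -108 105 77
```

```text
clock: 12.55
position: [510.2, -237.9, 110.9]
tool_rot: [[0.25, 0.968, 0.007], [0.968, -0.25, -0.008], [-0.006, 0.009, -1.0]]
contact_force: [0.1, -0.3, 0.1]
width: 30.7
turn [ 0.064  0.04  -0.186]
shift after turn [2.243 0.095 0.099]
shift now [2.245 0.036 0.087] pos [ 510.2 -237.9  110.9] xyaw 75.51 F [ 0.1 -0.3  0.1] w 30.7 t 12.55
```

```bash
python3 -m crank '[[[0.4,0.02,0],[0.06,0.04,-0.18],-0.8],[[0.7,0.03,0],[0,0,0],-0.8],[[0.7,0.03,0.05],[0,0,0],-0.8],[[0.3,0.01,0],[0,0,0],-0.8],[[0,0,0],[0,0,0],-0.8]]' 25
python3 go.py 546 -108 35 77
python3 - <<'E'
from h import *
im=shot('side','side6.png'); a=cv2.cvtColor(im['pixels'],cv2.COLOR_RGB2BGR)[180:340,220:400]; cv2.imwrite('pics/side6z.png',cv2.resize(a,None,fx=3.5,fy=3.5,interpolation=cv2.INTER_CUBIC))
E
```

```text
clock: 13.18
position: [544.6, -114.1, 108.9]
tool_rot: [[0.227, 0.974, 0.001], [0.974, -0.227, -0.001], [-0.001, 0.001, -1.0]]
contact_force: [0.8, -0.4, 0.0]
width: 30.4
turn [ 0.006  0.005 -0.012]
shift after turn [ 1.050e-01 -1.000e-03  1.232e+00]
shift now [ 0.106 -0.002  1.232] pos [ 544.6 -114.1  108.9] xyaw 76.9 F [ 0.8 -0.4  0. ] w 30.4 t 13.175
```

View pics/side6z.png

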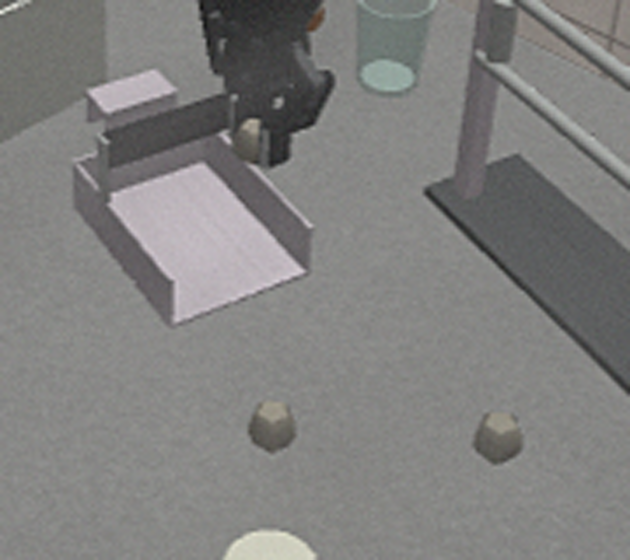

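```bash
python3 go.py 543.5 -122 42 77
python3 -m crank '[[[-0.13,-0.02,0.3],[0,0,0],-0.8],[[0,0,0.3],[0,0,0],-0.8],[[0,0,0.3],[0,0,0],-0.8],[[0,0,0.15],[0,0,0],-0.8],[[0,0,0],[0,0,0],-0.8]]' 25
python3 go.py 543.5 -122 38 77
```

```text
turn [ 0.006  0.007 -0.019]
shift after turn [-0.12   0.011  1.115]
shift now [-0.119  0.011  1.115] pos [ 544.5 -114.8  108.9] xyaw 76.85 F [ 0.1 -0.4 -0.5] w 30.5 t 13.225
clock: 13.85
position: [539.2, -126.0, 39.4]
tool_rot: [[0.232, 0.973, -0.003], [0.973, -0.232, -0.001], [-0.001, -0.003, -1.0]]
contact_force: [0.5, -0.3, -0.8]
width: 30.5
turn [-0.022  0.01  -0.052]
shift after turn [0.081 0.055 0.023]
shift now [0.081 0.054 0.022] pos [ 539.2 -126.    39.4] xyaw 76.58 F [ 0.5 -0.3 -0.8] w 30.5 t 13.85
```

```bash
python3 -m crank '[[[0.08,0.04,0.05],[0,0,0],-0.8],[[0,0,0],[0,0,0],-0.8],[[0,0,0],[0,0,0],-0.1],[[0,0,0],[0,0,0],0],[[0,0,0],[0,0,0],0]]' 25
python3 -m crank '[[[0,0,-0.5],[0,0,0],0],[[0,0,-0.8],[0,0,0],0],[[0,0,0],[0,0,0],0.3]]' 25
python3 go.py 423 -248 120 77
python3 - <<'E'
from h import *
im=shot('side','side7.png'); a=cv2.cvtColor(im['pixels'],cv2.COLOR_RGB2BGR)[180:340,220:400]; cv2.imwrite('pics/side7z.png',cv2.resize(a,None,fx=3.5,fy=3.5,interpolation=cv2.INTER_CUBIC))
E
```

```text
clock: 14.48
position: [544.3, -122.1, 38.5]
tool_rot: [[0.232, 0.973, 0.0], [0.973, -0.232, -0.003], [-0.002, 0.001, -1.0]]
contact_force: [0.6, -1.1, 0.4]
width: 42.4
clock: 14.85
position: [544.1, -121.3, 118.4]
tool_rot: [[0.231, 0.973, -0.0], [0.973, -0.231, -0.001], [-0.001, 0.0, -1.0]]
contact_force: [0.0, -0.8, -0.6]
width: 55.5
turn [ 0.002  0.009 -0.047]
shift after turn [-2.511 -1.492 -0.027]
shift now [-2.521 -1.476 -0.024] pos [ 544.1 -121.3  118.4] xyaw 76.63 F [ 0.  -0.8 -0.6] w 55.5 t 14.85
```

View pics/side7z.png

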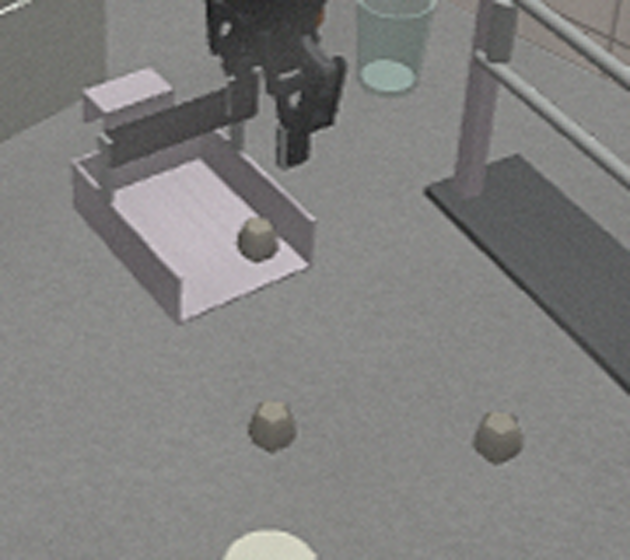

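```bash
python3 -m crank '[[[-0.6,-0.36,0],[0,0,0],0.3],[[-0.8,-0.46,0],[0,0,0],0.3],[[-0.75,-0.45,0.2],[0,0,0],0.3],[[-0.3,-0.17,0.3],[0,0,0],0.3],[[0,0,0],[0,0,0],0.3]]' 25
python3 go.py 423 -248 60 75
```

```text
clock: 15.52
position: [418.8, -244.8, 79.1]
tool_rot: [[0.23, 0.973, -0.012], [0.973, -0.23, 0.006], [0.003, -0.013, -1.0]]
contact_force: [0.0, 0.6, 0.6]
width: 55.9
turn [-0.093 -0.017  0.214]
shift after turn [-0.033  0.081  0.319]
shift now [-0.037  0.084  0.318] pos [ 418.8 -244.8   79.1] xyaw 76.71 F [0.  0.6 0.6] w 55.9 t 15.525
```

```bash
python3 -m crank '[[[-0.03,0.08,0.3],[-0.09,0,0.2],0.3],[[0,0,0],[0,0,0],0.3],[[0,0,0.1],[0,0,0],0.3]]' 25
python3 go.py 423 -248 18 75
```

```text
clock: 15.9
position: [424.7, -246.2, 55.5]
tool_rot: [[0.255, 0.967, 0.002], [0.967, -0.255, 0.003], [0.003, 0.001, -1.0]]
contact_force: [0.2, 0.4, -0.0]
width: 55.2
turn [ 0.006 -0.022  0.025]
shift after turn [-0.037 -0.02   0.625]
shift now [-0.038 -0.021  0.625] pos [ 424.7 -246.2   55.5] xyaw 75.2 F [ 0.2  0.4 -0. ] w 55.2 t 15.9
```

```bash
python3 -m crank '[[[-0.03,-0.01,0.25],[0,0,0],0.3],[[0,0,0.22],[0,0,0],0.3],[[0,0,0.12],[0,0,0],0.3],[[0,0,0],[0,0,0],0.3]]' 25
python3 go.py 423 -248 18 75
python3 -m crank '[[[0,0,0],[0,0,0],-0.8],[[0,0,0],[0,0,0],-0.8],[[0,0,0],[0,0,0],-0.8],[[0,0,0],[0,0,0],-0.8]]' 25
python3 go.py 423 -248 100 75
```

```text
clock: 16.4
position: [423.9, -246.9, 17.4]
tool_rot: [[0.254, 0.967, 0.001], [0.967, -0.254, 0.003], [0.004, -0.0, -1.0]]
contact_force: [-0.8, -0.4, -0.4]
width: 55.5
turn [-0.002 -0.025  0.038]
shift after turn [-0.022 -0.009 -0.01 ]
shift now [-0.022 -0.009 -0.01 ] pos [ 423.9 -246.9   17.4] xyaw 75.31 F [-0.8 -0.4 -0.4] w 55.5 t 16.4
clock: 16.9
position: [424.5, -247.4, 18.5]
tool_rot: [[0.254, 0.967, 0.002], [0.967, -0.254, 0.002], [0.003, 0.002, -1.0]]
contact_force: [0.3, 0.5, 0.1]
width: 30.4
turn [ 0.013 -0.021  0.037]
shift after turn [-0.016 -0.021 -1.358]
shift now [-0.012 -0.019 -1.358] pos [ 424.5 -247.4   18.5] xyaw 75.3 F [0.3 0.5 0.1] w 30.4 t 16.9
```

```bash
python3 -m crank '[[[0,0,-0.3],[0,0,0],-0.8],[[0,0,-0.5],[0,0,0],-0.8],[[0,0,-0.6],[0,0,0],-0.8],[[0,0,0],[0,0,0],-0.8]]' 25
python3 go.py 475 -106 105 77
python3 - <<'E'
from h import *
im=shot('top','top8.png'); a=cv2.cvtColor(im['pixels'],cv2.COLOR_RGB2BGR)[170:260,220:370]; cv2.imwrite('pics/top8z.png',cv2.resize(a,None,fx=5,fy=5,interpolation=cv2.INTER_CUBIC))
E
```

```text
clock: 17.4
position: [423.9, -247.4, 104.6]
tool_rot: [[0.254, 0.967, 0.002], [0.967, -0.254, 0.003], [0.003, 0.001, -1.0]]
contact_force: [-0.0, -1.0, -0.4]
width: 30.4
turn [ 0.006 -0.023 -0.213]
shift after turn [ 2.487  0.299 -0.006]
shift now [2.495e+00 2.250e-01 2.000e-03] pos [ 423.9 -247.4  104.6] xyaw 75.3 F [-0.  -1.  -0.4] w 30.4 t 17.4
```

View pics/top8z.png

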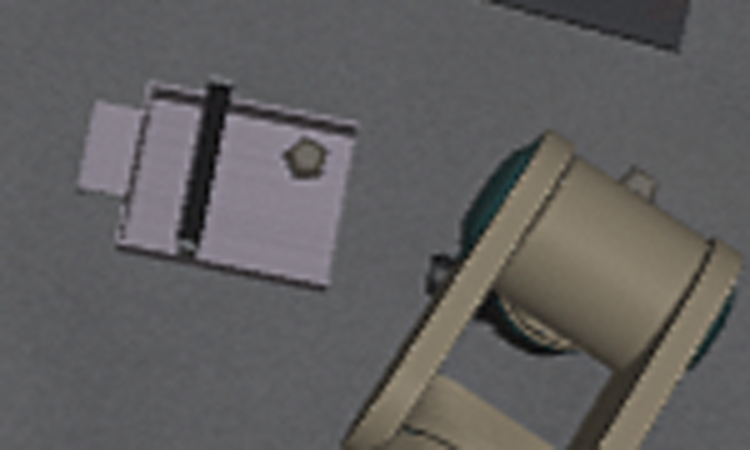

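```bash
python3 - <<'E'
from h import *
im=robot.get_image('top')
T=lambda u,v,z: np.round(plane(im,220+u/5,170+v/5,z)[:2],1)
print('grip',T(220,83,99),T(189,246,99),'mouth',T(356,128,3),T(327,288,3),'lump',T(307,158,27))
E
```

```text
grip [579.4 -60.4] [469.4 -38.4] mouth [ 566.1 -160. ] [ 451.4 -136.5] lump [ 540.4 -122.7]
```

```bash
python3 go.py 478.5 -107 105 79
python3 -m crank '[[[0.4,0.03,0],[0,0,-0.46],-0.8],[[0.7,0.09,0],[0,0,0],-0.8],[[0.7,0.1,0],[0,0,0],-0.8],[[0.4,0.05,0],[0,0,0],-0.8],[[0,0,0],[0,0,0],-0.8]]' 25
python3 go.py 478.5 -107 38 79
```

```text
turn [-0.034 -0.039 -0.463]
shift after turn [ 2.458  0.475 -0.062]
shift now [ 2.484  0.315 -0.05 ] pos [ 422.4 -246.3  101.3] xyaw 75.29 F [ 0.1 -0.1 -1.3] w 30.5 t 17.5
clock: 18.12
position: [462.2, -115.6, 94.3]
tool_rot: [[0.191, 0.982, -0.015], [0.982, -0.191, 0.011], [0.008, -0.017, -1.0]]
contact_force: [0.4, -0.1, 0.3]
width: 30.7
turn [-0.123 -0.059  0.001]
shift after turn [0.192 0.239 0.938]
shift now [0.185 0.255 0.935] pos [ 462.2 -115.6   94.3] xyaw 79.0 F [ 0.4 -0.1  0.3] w 30.7 t 18.125
```

```bash
python3 -m crank '[[[0.18,0.25,0],[-0.12,-0.05,0],-0.8],[[0,0,0],[0,0,0],-0.8],[[0,0,0.3],[0,0,0],-0.8],[[0,0,0.3],[0,0,0],-0.8],[[0,0,0],[0,0,0],-0.8]]' 25
python3 go.py 478.5 -107 38 79
```

```text
clock: 18.75
position: [479.3, -110.1, 55.6]
tool_rot: [[0.194, 0.981, -0.002], [0.981, -0.194, 0.0], [-0.0, -0.002, -1.0]]
contact_force: [-0.3, 0.3, -0.7]
width: 30.4
turn [-0.012  0.    -0.023]
shift after turn [ 0.049 -0.023  0.293]
shift now [ 0.049 -0.022  0.293] pos [ 479.3 -110.1   55.6] xyaw 78.82 F [-0.3  0.3 -0.7] w 30.4 t 18.75
```

```bash
python3 -m crank '[[[0.0,-0.02,0.27],[0,0,0],-0.8],[[0,0,0],[0,0,0],-0.8],[[0,0,0],[0,0,0],-0.1],[[0,0,0],[0,0,0],-0.05],[[0,0,0],[0,0,0],-0.05]]' 25
python3 -m crank '[[[0,0,-0.5],[0,0,0],-0.05],[[0,0,-0.8],[0,0,0],0],[[0,0,0],[0,0,0],0.3]]' 25
python3 go.py 519.5 -353.5 118 75
```

```text
clock: 19.38
position: [479.2, -111.0, 40.5]
tool_rot: [[0.195, 0.981, 0.002], [0.981, -0.195, -0.001], [-0.001, 0.002, -1.0]]
contact_force: [-0.6, 1.0, -1.3]
width: 41.0
clock: 19.75
position: [479.1, -110.8, 121.2]
tool_rot: [[0.195, 0.981, 0.002], [0.981, -0.195, -0.001], [-0.001, 0.002, -1.0]]
contact_force: [0.0, 0.5, -0.4]
width: 55.3
turn [0.016 0.004 0.472]
shift after turn [-3.732  1.697  0.054]
shift now [-3.836  1.447  0.06 ] pos [ 479.1 -110.8  121.2] xyaw 78.77 F [ 0.   0.5 -0.4] w 55.3 t 19.75
```

```bash
python3 -m crank '[[[-0.7,0.27,0],[0,0,0.45],0.3],[[-0.85,0.38,0],[0,0,0],0.3],[[-0.85,0.38,0],[0,0,0],0.3],[[-0.85,0.38,0],[0,0,0],0.3],[[-0.4,0.18,0.3],[0,0,0],0.3]]' 25
python3 -m crank '[[[0,0,0],[0,0,0],0.3]]' 25
python3 go.py 519.5 -353.5 60 75
python3 - <<'E'
from h import *
im=shot('side','side9.png'); a=cv2.cvtColor(im['pixels'],cv2.COLOR_RGB2BGR)[180:340,220:400]; cv2.imwrite('pics/side9z.png',cv2.resize(a,None,fx=3.5,fy=3.5,interpolation=cv2.INTER_CUBIC))
E
```

```text
clock: 20.38
position: [519.7, -351.7, 102.6]
tool_rot: [[0.253, 0.967, 0.005], [0.967, -0.253, -0.002], [-0.001, 0.005, -1.0]]
contact_force: [0.1, 0.3, -0.2]
width: 55.5
clock: 20.5
position: [518.4, -352.6, 99.4]
tool_rot: [[0.255, 0.967, 0.001], [0.967, -0.255, 0.001], [0.001, 0.001, -1.0]]
contact_force: [-0.7, 0.1, -0.3]
width: 55.8
turn [ 0.004 -0.008  0.026]
shift after turn [-0.01   0.021  0.657]
shift now [-0.011  0.021  0.657] pos [ 518.4 -352.6   99.4] xyaw 75.21 F [-0.7  0.1 -0.3] w 55.8 t 20.5
```

View pics/side9z.png

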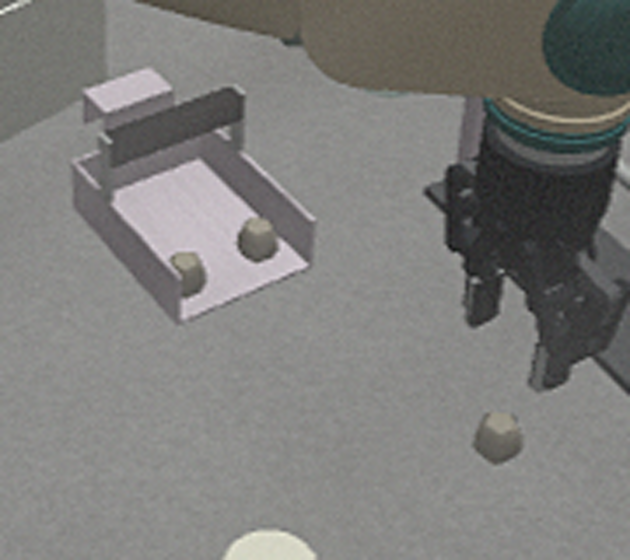

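```bash
python3 -m crank '[[[-0.01,0.02,0.4],[0,0,0],0.3],[[0,0,0.4],[0,0,0],0.3],[[0,0,0.2],[0,0,0],0.3],[[0,0,0],[0,0,0],0.3]]' 25
python3 go.py 519.5 -353.5 18 75
```

```text
clock: 21.05
position: [522.0, -349.8, 42.4]
tool_rot: [[0.251, 0.968, 0.006], [0.968, -0.251, -0.002], [-0.0, 0.006, -1.0]]
contact_force: [-0.1, 0.2, 0.1]
width: 55.4
turn [0.044 0.001 0.06 ]
shift after turn [-0.071 -0.024  0.406]
shift now [-0.071 -0.027  0.406] pos [ 522.  -349.8   42.4] xyaw 75.48 F [-0.1  0.2  0.1] w 55.4 t 21.05
```

```bash
python3 -m crank '[[[-0.07,-0.03,0.1],[0,0,0],0.3],[[0,0,0.2],[0,0,0],0.3],[[0,0,0.1],[0,0,0],0.3],[[0,0,0],[0,0,0],0.3]]' 25
python3 go.py 519.5 -353.5 18 75
python3 -m crank '[[[0,0,0],[0,0,0],-0.8],[[0,0,0],[0,0,0],-0.8],[[0,0,0],[0,0,0],-0.8],[[0,0,0],[0,0,0],-0.8]]' 25
python3 -m crank '[[[0,0,-0.3],[0,0,0],-0.8],[[0,0,-0.5],[0,0,0],-0.8],[[0,0,-0.6],[0,0,0],-0.8],[[0,0,0],[0,0,0],-0.8]]' 25
python3 go.py 513 -108 105 79
```

```text
clock: 21.55
position: [520.2, -354.0, 19.3]
tool_rot: [[0.25, 0.968, 0.009], [0.968, -0.25, -0.004], [-0.002, 0.01, -1.0]]
contact_force: [0.7, -0.4, -0.0]
width: 55.9
turn [0.069 0.011 0.063]
shift after turn [ 0.005 -0.013  0.021]
shift now [ 0.005 -0.014  0.021] pos [ 520.2 -354.    19.3] xyaw 75.5 F [ 0.7 -0.4 -0. ] w 55.9 t 21.55
clock: 22.05
position: [520.6, -354.3, 20.0]
tool_rot: [[0.25, 0.968, 0.01], [0.968, -0.25, -0.005], [-0.002, 0.011, -1.0]]
contact_force: [0.5, -0.4, -0.0]
width: 30.1
clock: 22.55
position: [520.2, -354.3, 110.7]
tool_rot: [[0.25, 0.968, 0.012], [0.968, -0.25, -0.006], [-0.003, 0.013, -1.0]]
contact_force: [-0.5, 0.7, 0.4]
width: 30.7
turn [ 0.095  0.026 -0.437]
shift after turn [ 4.006 -0.901  0.094]
shift now [ 3.944 -1.145  0.067] pos [ 520.2 -354.3  110.7] xyaw 75.5 F [-0.5  0.7  0.4] w 30.7 t 22.55
```

```bash
python3 -m crank '[[[0.5,-0.15,0],[0.09,0,-0.43],-0.8],[[0.85,-0.19,0],[0,0,0],-0.8],[[0.85,-0.19,0],[0,0,0],-0.8],[[0.85,-0.19,0],[0,0,0],-0.8],[[0.6,-0.13,0],[0,0,0],-0.8]]' 25
python3 -m crank '[[[0,0,0],[0,0,0],-0.8]]' 25
python3 go.py 511 -107 38 79
```

```text
clock: 23.18
position: [512.4, -125.3, 109.5]
tool_rot: [[0.195, 0.981, -0.0], [0.981, -0.195, -0.004], [-0.004, 0.001, -1.0]]
contact_force: [0.6, 0.1, -0.2]
width: 30.5
clock: 23.3
position: [512.2, -123.0, 109.4]
tool_rot: [[0.191, 0.982, -0.001], [0.982, -0.191, -0.004], [-0.004, -0.0, -1.0]]
contact_force: [1.0, -0.4, -0.4]
width: 30.4
turn [-0.001  0.026 -0.004]
shift after turn [ 0.259 -0.07   1.19 ]
shift now [ 0.263 -0.07   1.189] pos [ 512.2 -123.   109.4] xyaw 78.97 F [ 1.  -0.4 -0.4] w 30.4 t 23.3
```

```bash
python3 -m crank '[[[0.26,-0.06,0],[0,0,0],-0.8],[[0,0,0.4],[0,0,0],-0.8],[[0,0,0.3],[0,0,0],-0.8],[[0,0,0],[0,0,0],-0.8]]' 25
python3 go.py 511 -107 38 79
```

```text
clock: 23.8
position: [511.6, -107.4, 66.1]
tool_rot: [[0.194, 0.981, -0.001], [0.981, -0.194, -0.004], [-0.004, 0.0, -1.0]]
contact_force: [0.5, 0.6, -0.4]
width: 30.3
turn [ 0.001  0.027 -0.024]
shift after turn [ 0.005 -0.011  0.469]
shift now [ 0.007 -0.011  0.469] pos [ 511.6 -107.4   66.1] xyaw 78.81 F [ 0.5  0.6 -0.4] w 30.3 t 23.8
```

```bash
python3 -m crank '[[[0,0,0.25],[0,0,0],-0.8],[[0,0,0.17],[0,0,0],-0.8],[[0,0,0],[0,0,0],-0.8],[[0,0,0],[0,0,0],-0.1],[[0,0,0],[0,0,0],-0.05]]' 25
python3 -m crank '[[[0,0,0],[0,0,0],-0.05],[[0,0,-0.5],[0,0,0],-0.05],[[0,0,-0.8],[0,0,0],0],[[0,0,-0.8],[0,0,0],0],[[0,0,0],[0,0,0],0]]' 25
python3 - <<'E'
from h import *
im=shot('side','side10.png'); a=cv2.cvtColor(im['pixels'],cv2.COLOR_RGB2BGR)[180:340,220:400]; cv2.imwrite('pics/side10z.png',cv2.resize(a,None,fx=3.5,fy=3.5,interpolation=cv2.INTER_CUBIC))
im=shot('top','top10.png')
E
```

```text
clock: 24.42
position: [512.9, -109.9, 41.6]
tool_rot: [[0.196, 0.981, 0.003], [0.981, -0.196, -0.006], [-0.006, 0.004, -1.0]]
contact_force: [-0.7, -2.1, 0.3]
width: 40.6
clock: 25.05
position: [512.5, -107.3, 171.1]
tool_rot: [[0.195, 0.981, 0.003], [0.981, -0.195, -0.004], [-0.003, 0.003, -1.0]]
contact_force: [-0.3, 0.1, -0.2]
width: 42.3
```

View pics/side10z.png

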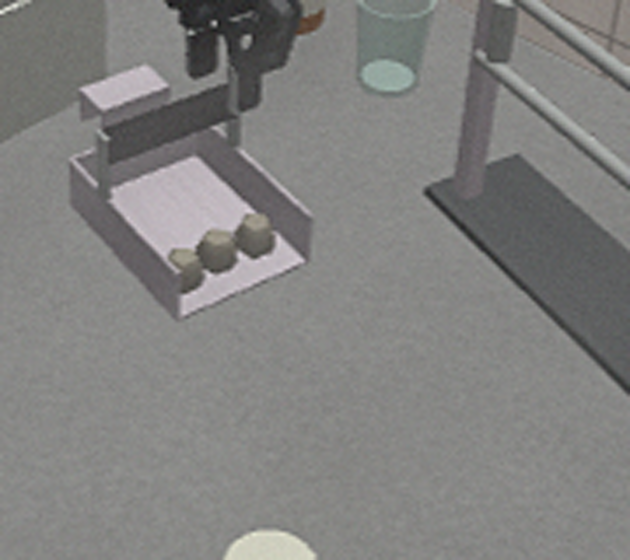

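View pics/top10.png

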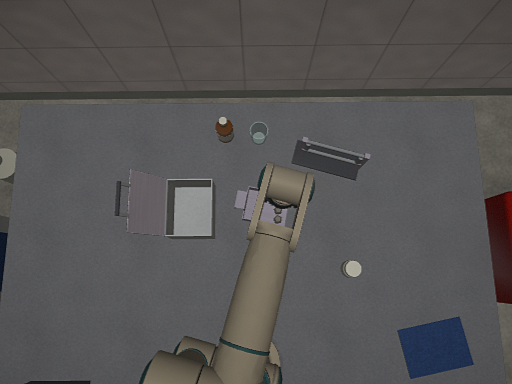

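```bash
python3 - <<'E'
from h import *
for f,dx,dy,s,L in(('side',220,180,3.5,[(102,135),(237,85)]),):
    im=robot.get_image('side')
    S=lambda u,v,z: np.round(plane(im,dx+u/s,dy+v/s,z)[:2],1)
    print('grip front-top edge',[S(*p,99) for p in L],'mouth',S(180,318,0),S(303,263,0),S(311,214,45),S(180,272,45))
    print('old s9', [S(*p,99) for p in((102,138),(239,88))])
E
python3 go.py 525 -46 140 79
```

```text
grip front-top edge [array([471.8, -33.9]), array([584.9, -57.3])] mouth [ 456.2 -130.5] [ 561.1 -151.7] [ 564.9 -152.6] [ 454.4 -131.6]
old s9 [array([469.5, -36.5]), array([583.2, -61. ])]
turn [-0.048  0.019 -0.029]
shift after turn [1.042 0.051 0.424]
shift now [1.044 0.049 0.421] pos [ 510.1 -106.8  165.4] xyaw 78.77 F [-0.8 -0.3  0.1] w 42.8 t 25.2
```

View pics/side10.png

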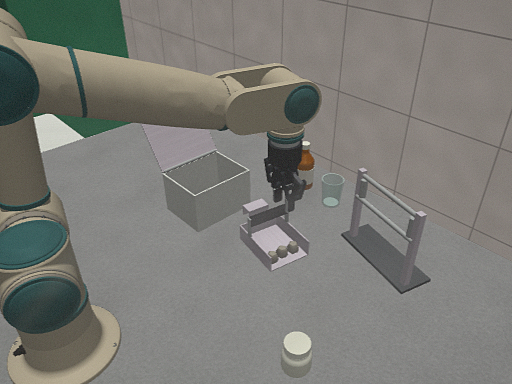

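```bash
python3 go.py 527.5 -45.5 140 79
python3 -m crank '[[[0.5,0.02,0.1],[-0.04,0,0],0.1],[[0.5,0.02,0.2],[0,0,0],0.1],[[0.06,0,0.1],[0,0,0],0.1],[[0,0,0],[0,0,0],0.1]]' 25
python3 go.py 527.5 -45.5 140 79
```

```text
turn [-0.048  0.019 -0.029]
shift after turn [1.059 0.09  0.424]
shift now [1.06  0.089 0.421] pos [ 510.1 -106.8  165.4] xyaw 78.77 F [-0.8 -0.3  0.1] w 42.8 t 25.2
clock: 25.7
position: [522.3, -43.5, 134.3]
tool_rot: [[0.195, 0.981, -0.012], [0.981, -0.195, -0.001], [-0.003, -0.012, -1.0]]
contact_force: [0.4, -0.7, -0.1]
width: 47.3
turn [-0.083  0.021 -0.034]
shift after turn [-0.017  0.092 -0.095]
shift now [-0.017  0.091 -0.096] pos [522.3 -43.5 134.3] xyaw 78.73 F [ 0.4 -0.7 -0.1] w 47.3 t 25.7
```

```bash
python3 -m crank '[[[-0.02,0.09,0],[-0.08,0,0],0.1],[[0,0,0],[0,0,0],0.1]]' 25
python3 - <<'E'
from h import *
im=shot('side','side11.png'); a=cv2.cvtColor(im['pixels'],cv2.COLOR_RGB2BGR)[160:280,220:350]; cv2.imwrite('pics/side11z.png',cv2.resize(a,None,fx=5,fy=5,interpolation=cv2.INTER_CUBIC))
im=shot('top','top11.png'); a=cv2.cvtColor(im['pixels'],cv2.COLOR_RGB2BGR)[150:250,210:330]; cv2.imwrite('pics/top11z.png',cv2.resize(a,None,fx=5,fy=5,interpolation=cv2.INTER_CUBIC))
E
python3 go.py 527.5 -45.5 85 79
```

```text
clock: 25.95
position: [527.6, -47.3, 134.2]
tool_rot: [[0.197, 0.98, -0.0], [0.98, -0.197, -0.003], [-0.003, 0.0, -1.0]]
contact_force: [0.5, -0.2, 0.2]
width: 47.0
turn [ 0.001  0.023 -0.044]
shift after turn [ 0.025 -0.004  0.822]
shift now [ 0.028 -0.004  0.822] pos [527.4 -47.  134.3] xyaw 78.65 F [-0.4 -0.   0.4] w 47.0 t 26.05
```

View pics/side11z.png

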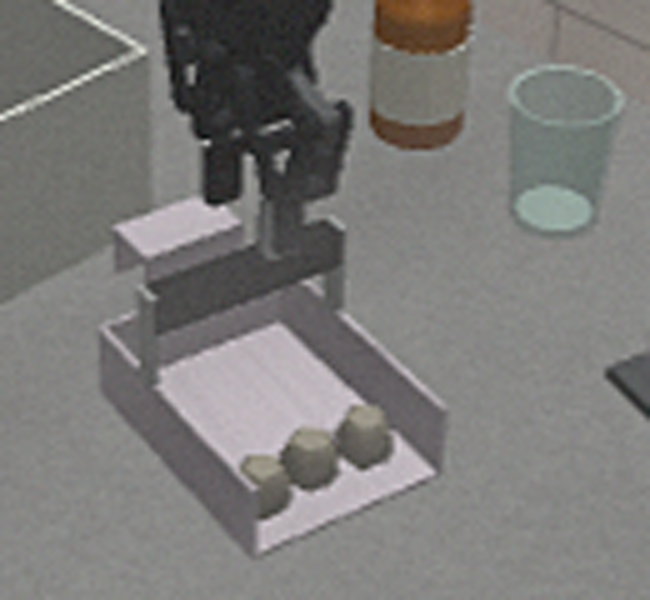

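View pics/top11z.png

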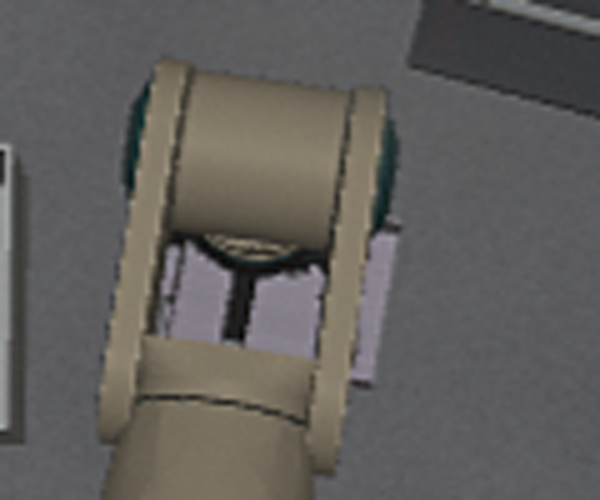

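```bash
python3 - <<'E'
from h import *
im=robot.get_image('top')
for z in(99,):
  for p in((237,330),(245,280)):
    q=plane(im,210+p[0]/5,150+p[1]/5,z)[:2]; print(q.round(1),'bar y at x=527.5:',(q[1]-(527.5-q[0])*0.195/0.98).round(1))
E
```

```text
[480.1 -37.2] bar y at x=527.5: -46.7
[513.6 -42.9] bar y at x=527.5: -45.7
```

Bar line matches the TCP. Descend and grip.

```bash
python3 -m crank '[[[0.02,0,0.3],[0,0,0],0.1],[[0,0,0.25],[0,0,0],0.1],[[0,0,0.15],[0,0,0],0.1],[[0,0,0],[0,0,0],0.1]]' 25
python3 go.py 527.5 -45.5 85 79
```

```text
clock: 26.6
position: [526.9, -45.8, 88.2]
tool_rot: [[0.197, 0.98, -0.003], [0.98, -0.197, -0.003], [-0.003, -0.002, -1.0]]
contact_force: [0.4, -0.7, 1.4]
width: 47.2
turn [-0.014  0.023 -0.044]
shift after turn [0.007 0.01  0.054]
shift now [0.007 0.01  0.054] pos [526.9 -45.8  88.2] xyaw 78.65 F [ 0.4 -0.7  1.4] w 47.2 t 26.6
```

```bash
python3 -m crank '[[[0,0,0.04],[0,0,0],-0.3],[[0,0,0],[0,0,0],-0.5],[[0,0,0],[0,0,0],-0.9],[[0,0,0],[0,0,0],-0.9]]' 30
python3 -m crank '[[[0,0,0],[0,0,0],-1],[[0,0,0],[0,0,0],-1],[[0,0,0],[0,0,0],-1]]' 90
python3 go.py 527.5 -45.5 200 79
```

```text
clock: 27.1
position: [527.4, -45.7, 86.5]
tool_rot: [[0.197, 0.98, -0.001], [0.98, -0.197, -0.003], [-0.003, -0.0, -1.0]]
contact_force: [0.2, -0.4, -1.7]
width: 15.8
clock: 27.48
position: [527.5, -45.7, 86.7]
tool_rot: [[0.197, 0.98, -0.0], [0.98, -0.197, -0.003], [-0.003, 0.0, -1.0]]
contact_force: [0.5, -0.2, 0.1]
width: 14.5
turn [ 0.     0.02  -0.043]
shift after turn [ 4.000e-03 -1.000e-03 -1.889e+00]
shift now [-1.000e-03 -1.000e-03 -1.889e+00] pos [527.5 -45.7  86.7] xyaw 78.65 F [ 0.5 -0.2  0.1] w 14.5 t 27.475
```

```bash
python3 -m crank '[[[0,0,-0.2],[0,0,0],-1],[[0,0,-0.3],[0,0,0],-1],[[0,0,-0.3],[0,-0.3,0],-1],[[0,0,-0.3],[0,-0.4,0],-1],[[0,0,-0.3],[0,-0.3,0],-1]]' 90
python3 go.py 527.5 -45.5 260 79
python3 - <<'E'
from h import *
im=shot('side','side12.png'); a=cv2.cvtColor(im['pixels'],cv2.COLOR_RGB2BGR)[100:280,180:370]; cv2.imwrite('pics/side12z.png',cv2.resize(a,None,fx=3.3,fy=3.3,interpolation=cv2.INTER_CUBIC))
E
```

```text
clock: 28.1
position: [526.7, -43.5, 174.8]
tool_rot: [[0.196, 0.98, -0.033], [0.97, -0.199, -0.142], [-0.146, -0.004, -0.989]]
contact_force: [-0.4, 0.4, -3.9]
width: 14.3
turn [-0.031  1.048 -0.058]
shift after turn [-0.03   0.019 -1.42 ]
shift now [-0.237  0.014 -1.4  ] pos [526.7 -43.5 174.8] xyaw 78.55 F [-0.4  0.4 -3.9] w 14.3 t 28.1
```

View pics/side12z.png

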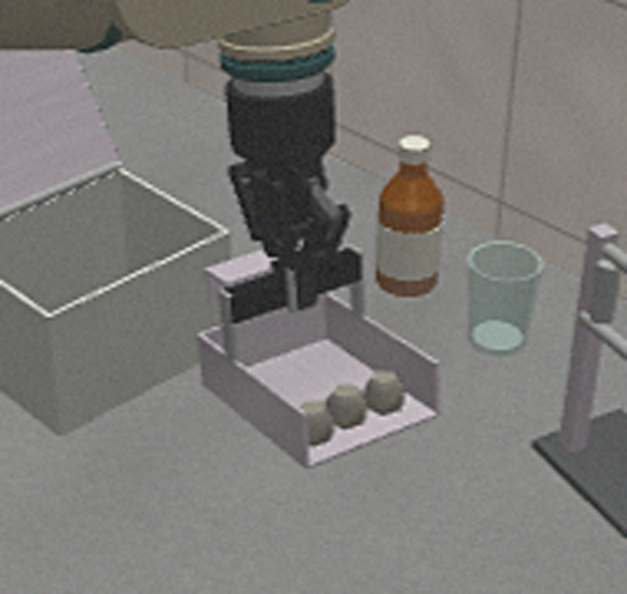

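```bash
python3 - <<'E'
s=open('go.py').read()
s=s.replace("Rt=np.c_[x,np.cross(z,x),z]","Rt=np.c_[x,np.cross(z,x),z]\n    if len(a)>4: Rt=Rt@Ro.from_rotvec([0,np.radians(a[4]),0]).as_matrix()")
s=s.replace("'F',","'tilt',round(np.degrees(np.arcsin(R[2,0])),1),'F',")
open('go.py','w').write(s)
E
python3 -m crank '[[[-0.08,0,-0.5],[0,0,0],-1],[[-0.1,0,-0.7],[0,0,0],-1],[[-0.1,0,-0.7],[0,0,0],-1],[[-0.07,0,-0.5],[0,0,0],-1],[[0,0,0],[0,0,0],-1]]' 90
python3 go.py 550 60 330 0 -8
```

```text
clock: 28.78
position: [526.9, -42.1, 330.1]
tool_rot: [[0.196, 0.98, -0.025], [0.97, -0.197, -0.14], [-0.142, 0.003, -0.99]]
contact_force: [0.9, 1.1, -4.4]
width: 14.6
turn [1.398e+00 5.000e-03 9.729e+00]
shift after turn [ 0.382 -1.702 -0.052]
shift now [ 1.727  0.042 -0.246] pos [526.9 -42.1 330.1] xyaw 78.61 tilt -8.2 F [ 0.9  1.1 -4.4] w 14.6 t 28.775
```

```bash
python3 -m crank '[[[0,0,0],[0.06,0,0.4],-1],[[0,0,0],[0.12,0,0.8],-1],[[0,0,0],[0.14,0,0.97],-1],[[0,0,0],[0.14,0,0.97],-1],[[0,0,0],[0.14,0,0.97],-1]]' 90
python3 go.py 550 60 330 0 -8
python3 -m crank '[[[0,0,0],[0.14,0,0.97],-1],[[0,0,0],[0.14,0,0.97],-1],[[0,0,0],[0.14,0,0.97],-1],[[0,0,0],[0.12,0,0.8],-1],[[0,0,0],[0.06,0,0.4],-1]]' 90
python3 go.py 640 185 320 0 -8
python3 - <<'E'
from h import *
shot('side','side13.png');shot('top','top13.png')
E
```

```text
clock: 29.4
position: [525.1, -41.8, 320.9]
tool_rot: [[0.706, 0.7, -0.111], [0.693, -0.714, -0.096], [-0.147, -0.01, -0.989]]
contact_force: [-0.3, -0.1, -3.9]
width: 14.4
turn [0.728 0.078 5.503]
shift after turn [ 0.39  -1.697 -0.208]
shift now [ 1.447 -0.924 -0.359] pos [525.1 -41.8 320.9] xyaw 44.48 tilt -8.4 F [-0.3 -0.1 -3.9] w 14.4 t 29.4
clock: 30.02
position: [523.6, -42.0, 310.1]
tool_rot: [[0.971, 0.173, -0.163], [0.172, -0.985, -0.016], [-0.164, -0.012, -0.986]]
contact_force: [-0.3, -0.6, -4.2]
width: 14.4
turn [0.101 0.185 1.243]
shift after turn [ 1.897 -3.783 -0.433]
shift now [ 2.509 -3.393 -0.541] pos [523.6 -42.  310.1] xyaw 10.07 tilt -9.4 F [-0.3 -0.6 -4.2] w 14.4 t 30.025
```

View pics/side13.png

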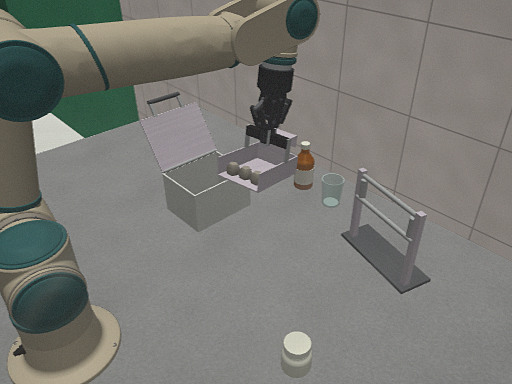

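```bash
python3 -m crank '[[[0.1,-0.2,-0.08],[0.05,0.09,0.6],-1],[[0.2,-0.4,-0.08],[0.05,0.09,0.6],-1],[[0.32,-0.6,-0.08],[0,0,0],-1],[[0.32,-0.63,-0.09],[0,0,0],-1],[[0.32,-0.63,-0.09],[0,0,0],-1]]' 90
python3 go.py 640 185 320 0 -8
```

```text
clock: 30.75
position: [597.9, 109.0, 319.6]
tool_rot: [[0.989, 0.004, -0.145], [0.004, -1.0, -0.0], [-0.145, -0.0, -0.99]]
contact_force: [1.5, -0.2, -4.3]
width: 15.1
turn [0.002 0.039 0.029]
shift after turn [ 0.695 -1.266 -0.105]
shift now [ 0.699 -1.263 -0.109] pos [597.9 109.  319.6] xyaw 0.24 tilt -8.3 F [ 1.5 -0.2 -4.3] w 15.1 t 30.75
```

```bash
python3 -m crank '[[[0.3,-0.5,-0.06],[0,0,0],-1],[[0.25,-0.45,-0.04],[0,0,0],-1],[[0.12,-0.25,-0.02],[0,0,0],-1],[[0,0,0],[0,0,0],-1]]' 90
python3 go.py 640 185 240 0 -8
cat > pour.py <<'E'
import sys,numpy as np
M=np.array([float(v) for v in sys.argv[1:4]])
for f in map(float,sys.argv[4:]):
    r=np.radians(f);print(f,np.round(M+100*np.array([np.cos(r),0,np.sin(r)])+82*np.array([-np.sin(r),0,np.cos(r)]),0))
E
python3 pour.py 540 185 145 -8 0 10 20 30 40 50 60 70
python3 - <<'E'
from h import *
shot('top','top14.png')
E
```

```text
clock: 31.25
position: [639.7, 186.6, 314.3]
tool_rot: [[0.988, 0.014, -0.151], [0.013, -1.0, -0.003], [-0.151, 0.001, -0.989]]
contact_force: [0.0, 0.5, -3.5]
width: 14.7
turn [0.019 0.085 0.096]
shift after turn [0.178 0.027 1.225]
shift now [0.192 0.026 1.223] pos [639.7 186.6 314.3] xyaw 0.78 tilt -8.7 F [ 0.   0.5 -3.5] w 14.7 t 31.25
-8.0 [650. 185. 212.]
0.0 [640. 185. 227.]
10.0 [624. 185. 243.]
20.0 [606. 185. 256.]
30.0 [586. 185. 266.]
40.0 [564. 185. 272.]
50.0 [541. 185. 274.]
60.0 [519. 185. 273.]
70.0 [497. 185. 267.]
```

View pics/top14.png

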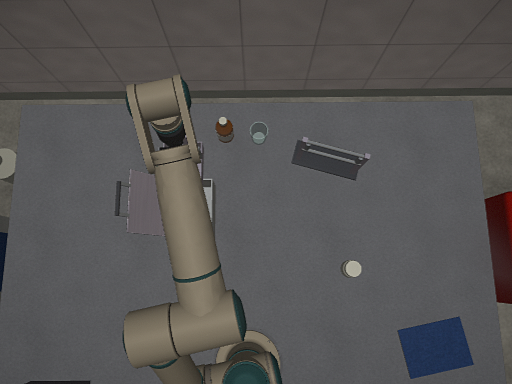

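```bash
python3 -m crank '[[[0.05,0.02,0.3],[0,0.2,0],-1],[[0.05,0.01,0.4],[0,0.4,0],-1],[[0.02,0,0.4],[0,0.4,0],-1],[[0,0,0.2],[0,0.1,0],-1],[[0,0,0],[0,0,0],-1]]' 90
python3 go.py 624 185 243 0 10
```

```text
clock: 31.92
position: [637.4, 178.0, 232.7]
tool_rot: [[1.0, 0.011, 0.005], [0.011, -1.0, -0.003], [0.005, 0.003, -1.0]]
contact_force: [0.1, -0.1, -4.1]
width: 14.6
turn [0.016 1.215 0.079]
shift after turn [-0.19  -0.116 -0.209]
shift now [-0.221 -0.118 -0.174] pos [637.4 178.  232.7] xyaw 0.62 tilt 0.3 F [ 0.1 -0.1 -4.1] w 14.6 t 31.925
```

```bash
python3 -m crank '[[[-0.11,-0.06,-0.1],[0,0.6,0.05],-1],[[-0.11,-0.06,-0.1],[0,0.65,0],-1]]' 90
python3 go.py 606 185 258 0 20
```

```text
clock: 32.17
position: [624.0, 183.1, 244.0]
tool_rot: [[0.983, 0.001, 0.181], [0.002, -1.0, -0.003], [0.181, 0.004, -0.983]]
contact_force: [0.3, 0.8, -2.9]
width: 14.9
turn [0.023 1.195 0.016]
shift after turn [-0.203 -0.032 -0.321]
shift now [-0.253 -0.031 -0.283] pos [624.  183.1 244. ] xyaw 0.12 tilt 10.4 F [ 0.3  0.8 -2.9] w 14.9 t 32.175
```

```bash
python3 -m crank '[[[-0.1,0,-0.22],[0,0.6,0],-1],[[-0.1,0,-0.22],[0,0.65,0],-1]]' 90
python3 go.py 586 185 268 0 30
```

```text
clock: 32.42
position: [605.6, 181.9, 268.9]
tool_rot: [[0.935, 0.001, 0.354], [0.002, -1.0, -0.003], [0.354, 0.004, -0.935]]
contact_force: [0.2, 0.3, -4.1]
width: 14.6
turn [0.024 1.161 0.016]
shift after turn [-0.29  -0.052 -0.151]
shift now [-0.31  -0.052 -0.102] pos [605.6 181.9 268.9] xyaw 0.12 tilt 20.7 F [ 0.2  0.3 -4.1] w 14.6 t 32.425
```

```bash
python3 -m crank '[[[-0.16,-0.02,-0.05],[0,0.6,0],-1],[[-0.15,-0.02,-0.02],[0,0.6,0],-1],[[0,0,0],[0,0,0],-1]]' 90
python3 go.py 564 185 272 0 40
python3 - <<'E'
from h import *
shot('side','side15.png')
E
```

```text
clock: 32.8
position: [584.7, 182.5, 269.2]
tool_rot: [[0.86, -0.0, 0.51], [0.001, -1.0, -0.003], [0.51, 0.004, -0.86]]
contact_force: [0.2, -0.4, -3.4]
width: 14.9
turn [0.023 1.163 0.012]
shift after turn [-0.235 -0.042 -0.258]
shift now [-0.273 -0.041 -0.216] pos [584.7 182.5 269.2] xyaw 0.1 tilt 30.7 F [ 0.2 -0.4 -3.4] w 14.9 t 32.8
```

View pics/side15.png

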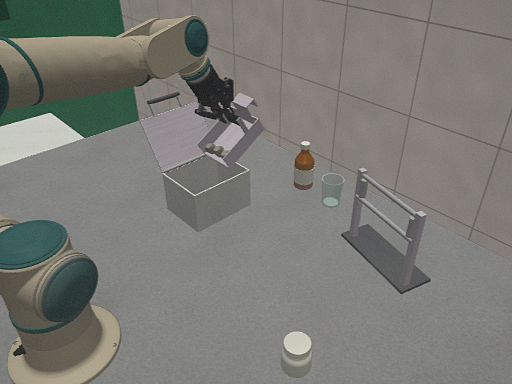

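```bash
python3 -m crank '[[[-0.14,-0.02,-0.1],[0,0.6,0],-1],[[-0.13,-0.02,-0.08],[0,0.6,0],-1],[[0,0,0],[0,0,0],-1],[[0,0,0],[0,0,0],-1]]' 90
python3 go.py 541 185 274 0 50
python3 - <<'E'
from h import *
shot('side','side16.png')
E
```

```text
clock: 33.35
position: [568.9, 183.4, 275.3]
tool_rot: [[0.76, -0.005, 0.65], [-0.002, -1.0, -0.005], [0.65, 0.002, -0.76]]
contact_force: [0.5, 0.3, -2.8]
width: 14.5
turn [ 0.036  1.185 -0.012]
shift after turn [-0.316 -0.026 -0.343]
shift now [-0.368 -0.024 -0.286] pos [568.9 183.4 275.3] xyaw -0.16 tilt 40.5 F [ 0.5  0.3 -2.8] w 14.5 t 33.35
```

View pics/side16.png

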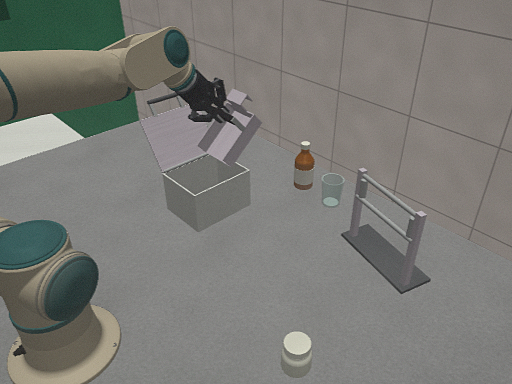

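```bash
python3 -m crank '[[[-0.18,-0.01,-0.15],[0,0.7,0],-1],[[-0.18,-0.01,-0.15],[0,0.7,0],-1],[[0,0,0],[0,0.4,0],-1],[[0,0,0],[0,0,0],-1],[[0,0,0],[0,0,0],-1]]' 90
python3 - <<'E'
from h import *
im=shot('side','side17.png'); a=cv2.cvtColor(im['pixels'],cv2.COLOR_RGB2BGR)[70:240,130:280]; cv2.imwrite('pics/side17z.png',cv2.resize(a,None,fx=3.5,fy=3.5,interpolation=cv2.INTER_CUBIC))
E
```

```text
clock: 34.02
position: [543.8, 183.8, 276.8]
tool_rot: [[0.571, -0.01, 0.821], [-0.004, -1.0, -0.009], [0.821, 0.001, -0.571]]
contact_force: [0.5, 0.1, -2.8]
width: 14.7
```

View pics/side17z.png

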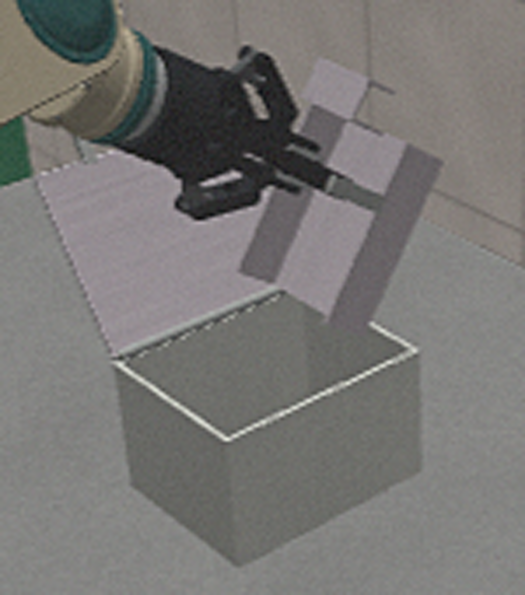

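```bash
python3 -m crank '[[[0.5,0,-0.35],[0,-0.3,0],-1],[[0.5,0,-0.35],[0,-0.8,0],-1],[[0.4,0,-0.4],[0,-1,0],-1],[[0.1,0,-0.2],[0,-1,0],-1],[[0,0,-0.1],[0,-1,0],-1]]' 90
python3 -m crank '[[[0,0,-0.1],[0,-1,0],-1],[[0,0,-0.1],[0,-0.8,0],-1],[[0,0,-0.1],[0,-0.5,0],-1],[[0,0,0],[0,0,0],-1]]' 90
python3 go.py 560 0 380 0 0
```

```text
clock: 34.7
position: [538.9, 184.2, 406.8]
tool_rot: [[0.933, -0.004, 0.361], [-0.004, -1.0, -0.002], [0.361, 0.001, -0.933]]
contact_force: [0.1, -0.6, -4.1]
width: 14.4
clock: 35.2
position: [538.3, 183.7, 427.9]
tool_rot: [[0.999, -0.003, 0.042], [-0.003, -1.0, 0.003], [0.042, -0.003, -0.999]]
contact_force: [0.0, -0.0, -3.8]
width: 14.3
turn [-0.021 -0.3   -0.019]
shift after turn [0.362 3.062 0.799]
shift now [0.336 3.064 0.804] pos [538.3 183.7 427.9] xyaw -0.15 tilt 2.4 F [ 0.  -0.  -3.8] w 14.3 t 35.2
```

```bash
python3 - <<'E'
from h import *
im=shot('top','top18.png'); a=cv2.cvtColor(im['pixels'],cv2.COLOR_RGB2BGR)
cv2.imwrite('pics/top18z.png',cv2.resize(a[125:190,285:380],None,fx=8,fy=8,interpolation=cv2.INTER_CUBIC))
cv2.imwrite('pics/top18b.png',cv2.resize(a[160:260,110:270],None,fx=4,fy=4,interpolation=cv2.INTER_CUBIC))
im=shot('side','side18.png'); a=cv2.cvtColor(im['pixels'],cv2.COLOR_RGB2BGR)
cv2.imwrite('pics/side18z.png',cv2.resize(a[160:300,330:440],None,fx=5,fy=4.2857,interpolation=cv2.INTER_CUBIC))
E
```

```text
(no output)
```

View pics/top18z.png

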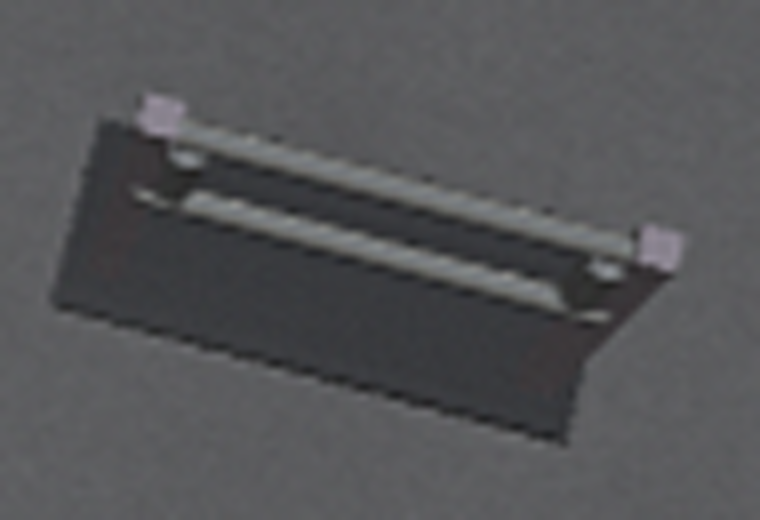

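View pics/side18z.png

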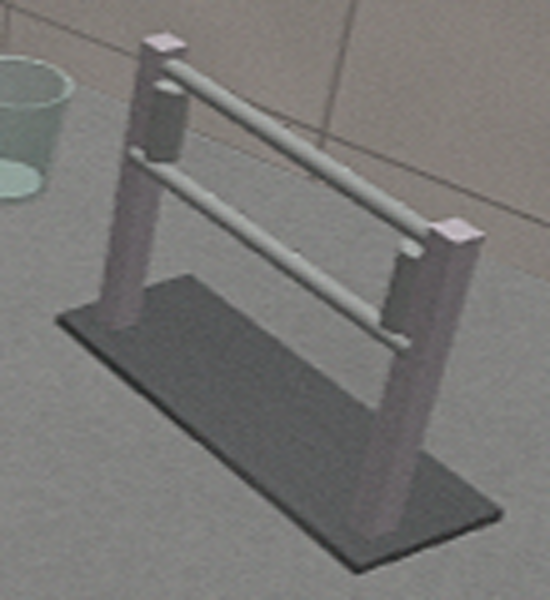

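View pics/top18b.png

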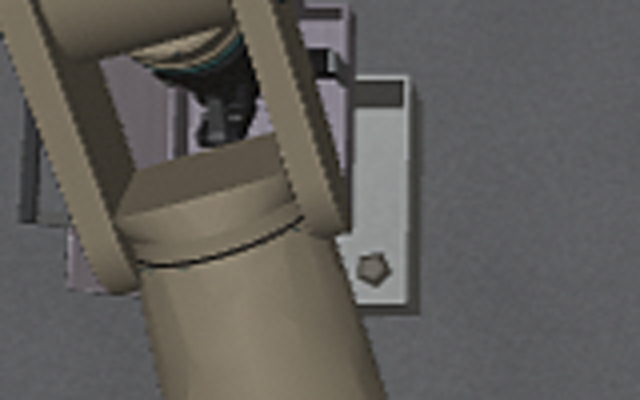

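View pics/side18.png

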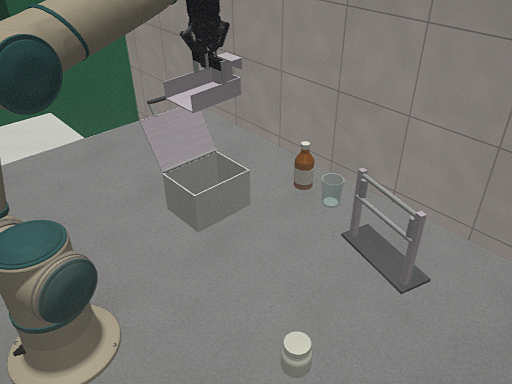

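```bash
python3 - <<'E'
from h import *
im=robot.get_image('top'); si=robot.get_image('side')
T=lambda u,v,z: plane(im,285+u/8,125+v/8,z)[:2]
S=lambda u,v,z: plane(si,330+u/5,160+v/4.2857,z)[:2]
a,b=T(162,117,212),T(661,247,212); print('posts top',a.round(1),b.round(1),((a+b)/2).round(1),np.hypot(*(a-b)),np.degrees(np.arctan2(*(a-b)[::-1])))
a,b=S(165,43,212),S(456,232,212); print('posts side',a.round(1),b.round(1),((a+b)/2).round(1),np.hypot(*(a-b)),np.degrees(np.arctan2(*(a-b)[::-1])))
a,b=T(200,137,200),T(620,242,200);print('bar top',a.round(1),b.round(1))
a,b=S(200,88,200),S(400,218,200);print('bar side',a.round(1),b.round(1))
a,b=T(200,205,137),T(550,293,137);print('rest top',a.round(1),b.round(1))
print('base bl',T(55,303,8),T(567,443,8))
# two-view triangulate pan_mouth etc. later
E
```

```text
posts top [ 705.1 -188.9] [ 650.4 -381.2] [ 677.7 -285.1] 199.98435432639474 74.11927886303839
posts side [ 704.9 -190.7] [ 648.2 -382. ] [ 676.5 -286.3] 199.59587441251978 73.4817170334773
bar top [ 700.7 -205.3] [ 656.  -368.8]
bar side [ 694.8 -220.4] [ 657.1 -352.3]
rest top [ 692.  -213.5] [ 653.  -356.3]
base bl [ 685.90057107 -165.13245693] [ 618.83848671 -393.23282061]
```

```bash
python3 -m crank '[[[0.05,0.4,0],[0,-0.3,1],-1],[[0.1,0.8,0.1],[0,0,1],-1],[[0,0,0],[0,0,0],-1]]' 90
python3 go.py 614 -267 335 -16 0
```

```text
clock: 35.78
position: [537.6, 110.7, 421.9]
tool_rot: [[0.959, -0.283, 0.003], [-0.283, -0.959, 0.006], [0.001, -0.006, -1.0]]
contact_force: [0.2, 0.4, -2.9]
width: 14.5
turn [-0.046 -0.006 -0.056]
shift after turn [2.959 5.7   1.449]
shift now [3.002 5.686 1.414] pos [537.6 110.7 421.9] xyaw -16.45 tilt 0.0 F [ 0.2  0.4 -2.9] w 14.5 t 35.775
```

```bash
python3 -m crank '[[[0.3,0.6,0.1],[0,0,0],-1],[[0.42,0.8,0.14],[0,0,0],-1],[[0.42,0.8,0.14],[0,0,0],-1],[[0.42,0.8,0.14],[0,0,0],-1],[[0.42,0.8,0.14],[0,0,0],-1]]' 90
python3 go.py 614 -267 335 -16 0
```

```text
clock: 36.4
position: [588.9, -140.8, 383.0]
tool_rot: [[0.964, -0.267, 0.013], [-0.267, -0.964, 0.007], [0.01, -0.01, -1.0]]
contact_force: [0.4, 1.3, -3.3]
width: 14.4
turn [-0.072 -0.074  0.063]
shift after turn [0.981 1.907 0.801]
shift now [0.956 1.924 0.791] pos [ 588.9 -140.8  383. ] xyaw -15.5 tilt 0.6 F [ 0.4  1.3 -3.3] w 14.4 t 36.4
```

```bash
python3 -m crank '[[[0.38,0.75,0.2],[-0.06,-0.07,0.06],-1],[[0.35,0.65,0.2],[0,0,0],-1],[[0.1,0.25,0.1],[0,0,0],-1],[[0,0,0],[0,0,0],-1]]' 90
python3 go.py 614 -267 300 -16 0
python3 - <<'E'
from h import *
im=shot('top','top19.png'); a=cv2.cvtColor(im['pixels'],cv2.COLOR_RGB2BGR)
cv2.imwrite('pics/top19z.png',cv2.resize(a[105:230,240:400],None,fx=4.5,fy=4.5,interpolation=cv2.INTER_CUBIC))
im=shot('side','side19.png'); a=cv2.cvtColor(im['pixels'],cv2.COLOR_RGB2BGR)
cv2.imwrite('pics/side19z.png',cv2.resize(a[80:300,270:450],None,fx=2.7,fy=2.7,interpolation=cv2.INTER_CUBIC))
E
```

```text
clock: 36.9
position: [611.1, -252.8, 350.6]
tool_rot: [[0.962, -0.273, 0.002], [-0.273, -0.962, 0.002], [0.001, -0.002, -1.0]]
contact_force: [0.9, 1.5, -3.5]
width: 14.6
turn [-0.016 -0.007  0.02 ]
shift after turn [0.112 0.214 0.843]
shift now [0.11  0.216 0.843] pos [ 611.1 -252.8  350.6] xyaw -15.84 tilt 0.1 F [ 0.9  1.5 -3.5] w 14.6 t 36.9
```

View pics/top19z.png

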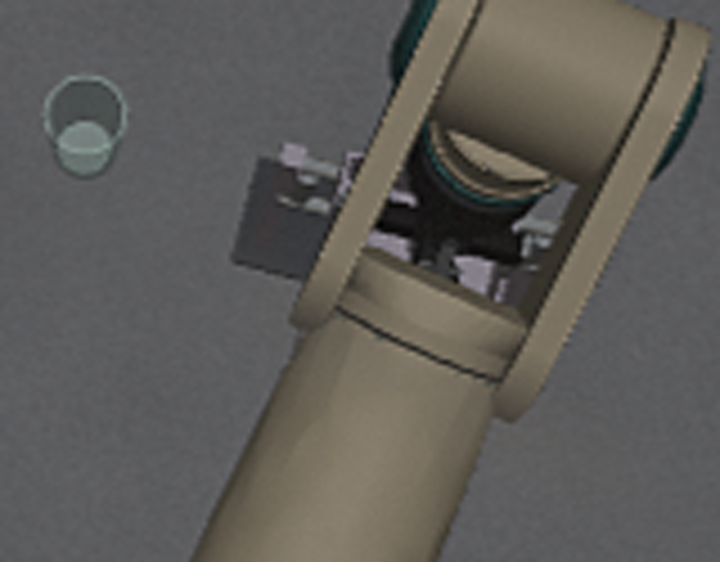

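View pics/side19z.png

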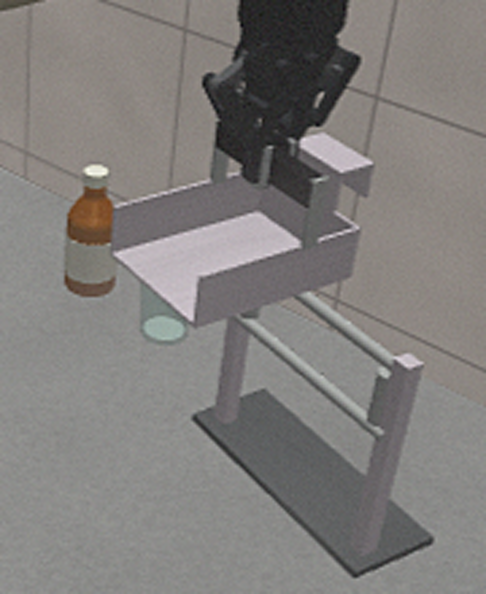

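View pics/top19.png

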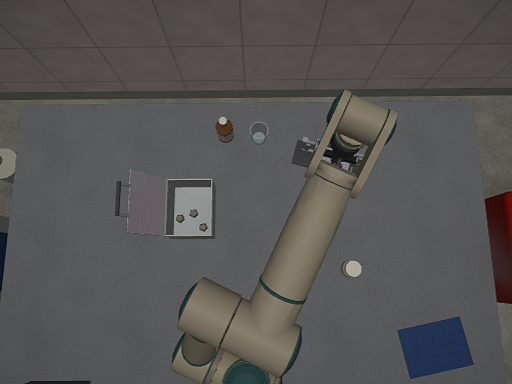

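```bash
python3 - <<'E'
from h import *
si=robot.get_image('side'); s=robot.observe(); R=np.array(s['tool_rot']);p=np.array(s['position']);print(p.round(1))
P=np.c_[R[:,0],-R[:,1],-R[:,2]]
def pr(q,dy=0):
    u,v=proj(si,p+P@(np.array(q)-[25,dy,86.7])); return np.round([(u-270)*2.7,(v-80)*2.7],0)
for n,q in dict(floorL=(-75,58,0),floorR=(-75,-58,0),wallRfront=(-75,-58,45),wallLfront=(-75,58,45),rearRtop=(75,-58,45),hook_far=(106,-30,80),hook_nearR=(72,-30,80),hookL=(72,30,80),lipbot=(106,-30,50),rearRbot=(75,-58,0)).items(): print(n,pr(q))
E
```

```text
[ 611.3 -251.2  352.4]
floorL [107. 253.]
floorR [193. 327.]
wallRfront [199. 275.]
wallLfront [111. 204.]
rearRtop [359. 226.]
hook_far [372. 161.]
hook_nearR [339. 170.]
hookL [288. 139.]
lipbot [365. 195.]
rearRbot [349. 275.]
```

```bash
python3 - <<'E'
import cv2
a=cv2.imread('pics/side19.png'); cv2.imwrite('pics/side19y.png',cv2.resize(a[110:210,300:420],None,fx=6,fy=6,interpolation=cv2.INTER_CUBIC))
E
```

```text
(no output)
```

View pics/side19y.png

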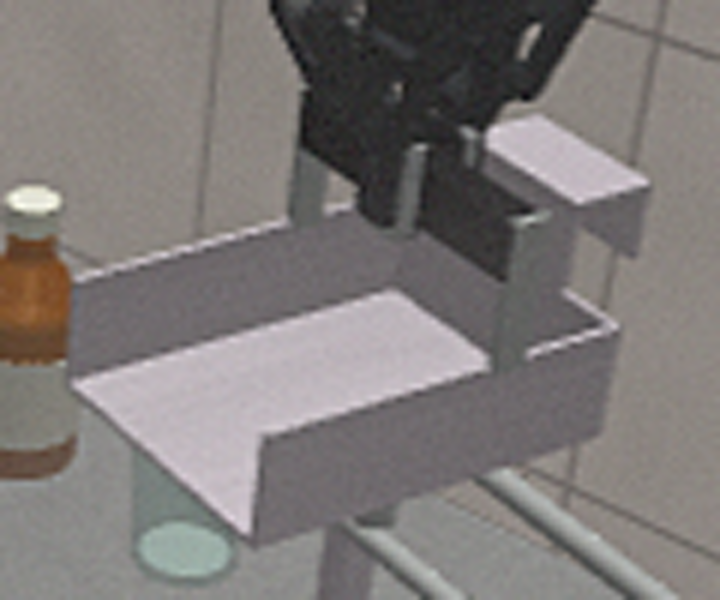

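```bash
python3 go.py 613.4 -267.2 300 -16 0; python3 -m crank '[[[0.1,0.22,0.2],[0,0,0],-1],[[0,0,0.25],[0,0,0],-1],[[0,0,0.2],[0,0,0],-1],[[0,0,0],[0,0,0],-1]]' 90
python3 go.py 613.4 -267.2 265 -16 0
```

```text
turn [-0.013 -0.024  0.034]
shift after turn [0.107 0.246 0.873]
shift now [0.103 0.248 0.873] pos [ 611.3 -251.2  352.4] xyaw -15.73 tilt 0.2 F [-0.5 -0.6 -1.8] w 14.5 t 37.05
clock: 37.55
position: [614.4, -264.5, 312.6]
tool_rot: [[0.964, -0.267, 0.006], [-0.267, -0.964, -0.0], [0.006, -0.001, -1.0]]
contact_force: [-0.1, -0.3, -3.0]
width: 14.7
turn [-0.009 -0.042  0.063]
shift after turn [-0.003  0.048  0.793]
shift now [-0.008  0.049  0.793] pos [ 614.4 -264.5  312.6] xyaw -15.5 tilt 0.3 F [-0.1 -0.3 -3. ] w 14.7 t 37.55
```

```bash
python3 -m crank '[[[0,0.04,0.2],[0,-0.04,0.06],-1],[[0,0,0.25],[0,0,0],-1],[[0,0,0.2],[0,0,0],-1],[[0,0,0],[0,0,0],-1]]' 90
python3 go.py 613.4 -267.2 262 -16 0
python3 - <<'E'
from h import *
im=shot('top','top20.png'); a=cv2.cvtColor(im['pixels'],cv2.COLOR_RGB2BGR)
cv2.imwrite('pics/top20z.png',cv2.resize(a[120:200,280:380],None,fx=7,fy=7,interpolation=cv2.INTER_CUBIC))
im=shot('side','side20.png'); a=cv2.cvtColor(im['pixels'],cv2.COLOR_RGB2BGR)
cv2.imwrite('pics/side20z.png',cv2.resize(a[140:260,310:440],None,fx=5,fy=5,interpolation=cv2.INTER_CUBIC))
E
```

```text
clock: 38.05
position: [613.8, -266.9, 270.9]
tool_rot: [[0.961, -0.276, 0.0], [-0.276, -0.961, 0.001], [-0.0, -0.001, -1.0]]
contact_force: [0.0, -0.1, -3.2]
width: 15.1
turn [-0.008  0.    -0.   ]
shift after turn [-0.004  0.006  0.148]
shift now [-0.004  0.006  0.148] pos [ 613.8 -266.9  270.9] xyaw -16.0 tilt -0.0 F [ 0.  -0.1 -3.2] w 15.1 t 38.05
```

View pics/side20z.png

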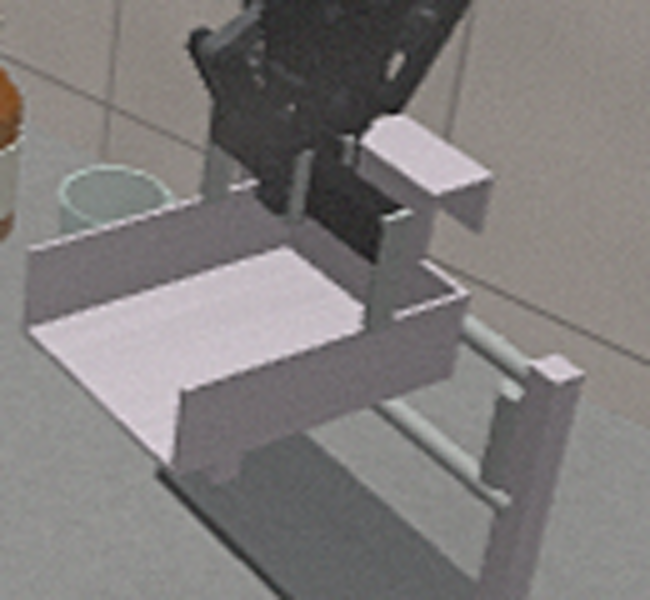

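View pics/top20z.png

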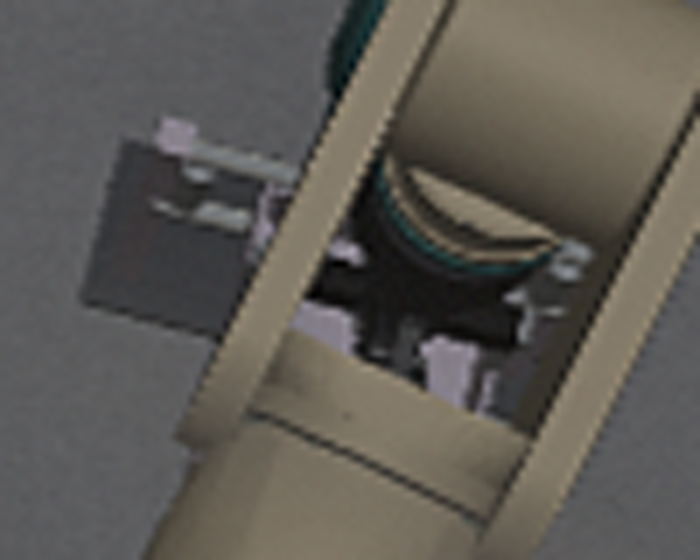

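```bash
python3 -m crank '[[[0,0,0.2],[0,0,0],-1],[[0,0,0.15],[0,0,0],-1],[[0,0,0],[0,0,0],-1]]' 90
python3 go.py 613.4 -267.2 230 -16 0
python3 -m crank '[[[0,0,0.1],[0,0,0],-1],[[0,0,0.1],[0,0,0],-1]]' 90
python3 go.py 613.4 -267.2 230 -16 0
```

```text
clock: 38.52
position: [614.4, -267.2, 251.2]
tool_rot: [[0.961, -0.276, 0.004], [-0.276, -0.961, -0.001], [0.004, -0.0, -1.0]]
contact_force: [-0.3, -0.2, -2.3]
width: 14.6
turn [-0.003 -0.03   0.   ]
shift after turn [-0.016  0.005  0.353]
shift now [-0.017  0.005  0.353] pos [ 614.4 -267.2  251.2] xyaw -16.0 tilt 0.2 F [-0.3 -0.2 -2.3] w 14.6 t 38.525
clock: 38.78
position: [614.7, -267.3, 239.3]
tool_rot: [[0.961, -0.276, 0.005], [-0.276, -0.961, -0.001], [0.006, -0.0, -1.0]]
contact_force: [0.3, 0.0, -2.1]
width: 14.3
turn [-0.001 -0.041  0.   ]
shift after turn [-0.021  0.005  0.155]
shift now [-0.021  0.005  0.155] pos [ 614.7 -267.3  239.3] xyaw -16.0 tilt 0.3 F [ 0.3  0.  -2.1] w 14.3 t 38.775
```

```bash
python3 -m crank '[[[-0.02,0,0.1],[0,-0.04,0],-1],[[0,0,0.1],[0,0,0],-1],[[0,0,0],[0,0,0],-1]]' 90
python3 go.py 613.4 -267.2 230 -16 0
python3 - <<'E'
from h import *
im=shot('side','side21.png'); a=cv2.cvtColor(im['pixels'],cv2.COLOR_RGB2BGR)
cv2.imwrite('pics/side21z.png',cv2.resize(a[140:260,310:440],None,fx=5,fy=5,interpolation=cv2.INTER_CUBIC))
E
```

```text
clock: 39.15
position: [613.3, -266.8, 225.6]
tool_rot: [[0.961, -0.276, -0.001], [-0.276, -0.961, 0.001], [-0.002, -0.0, -1.0]]
contact_force: [0.5, 0.4, -2.3]
width: 14.5
turn [-0.003  0.011  0.   ]
shift after turn [ 0.004  0.005 -0.074]
shift now [ 0.004  0.005 -0.074] pos [ 613.3 -266.8  225.6] xyaw -16.0 tilt -0.1 F [ 0.5  0.4 -2.3] w 14.5 t 39.15
```

View pics/side21z.png

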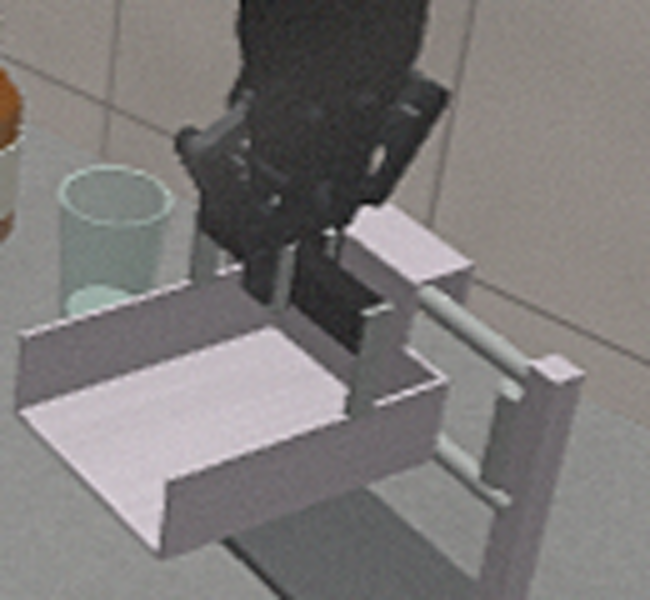

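```bash
python3 -m crank '[[[0,0,0.08],[0,0,0],-1],[[0,0,0.08],[0,0,0],-1],[[0,0,0.06],[0,0,0],-1],[[0,0,0],[0,0,0],-1]]' 90
python3 go.py 613.4 -267.2 212 -16 0
```

```text
clock: 39.7
position: [613.6, -267.0, 212.9]
tool_rot: [[0.961, -0.276, 0.001], [-0.276, -0.961, -0.0], [0.001, 0.0, -1.0]]
contact_force: [-0.5, 0.5, -0.7]
width: 14.6
turn [ 0.001 -0.006 -0.   ]
shift after turn [-0.003  0.004  0.016]
shift now [-0.003  0.004  0.016] pos [ 613.6 -267.   212.9] xyaw -16.0 tilt 0.0 F [-0.5  0.5 -0.7] w 14.6 t 39.7
```

```bash
python3 -m crank '[[[0,0,0.06],[0,0,0],-1],[[0,0,0.06],[0,0,0],-1],[[0,0,0.04],[0,0,0],-1],[[0,0,0],[0,0,0],-1]]' 90
python3 go.py 613.4 -267.2 203.4 -16 0
```

```text
clock: 40.2
position: [613.9, -267.2, 206.2]
tool_rot: [[0.961, -0.276, 0.004], [-0.276, -0.961, -0.002], [0.005, 0.001, -1.0]]
contact_force: [-4.1, 1.6, 4.3]
width: 14.7
turn [ 0.006 -0.034  0.001]
shift after turn [-0.008  0.003  0.047]
shift now [-0.009  0.003  0.047] pos [ 613.9 -267.2  206.2] xyaw -15.99 tilt 0.3 F [-4.1  1.6  4.3] w 14.7 t 40.2
```

```bash
python3 -m crank '[[[-0.02,0,0.05],[0,-0.03,0],-1],[[-0.01,0,0.03],[0,0,0],-1],[[0,0,0],[0,0,0],-1]]' 90
python3 go.py 613.4 -267.2 203 -16 0
python3 - <<'E'
from h import *
im=shot('side','side22.png'); a=cv2.cvtColor(im['pixels'],cv2.COLOR_RGB2BGR)
cv2.imwrite('pics/side22z.png',cv2.resize(a[140:260,310:440],None,fx=5,fy=5,interpolation=cv2.INTER_CUBIC))
E
```

```text
clock: 40.58
position: [613.9, -267.1, 203.9]
tool_rot: [[0.961, -0.275, 0.007], [-0.275, -0.961, -0.004], [0.008, 0.002, -1.0]]
contact_force: [-3.5, 1.3, 5.6]
width: 14.5
turn [ 0.011 -0.059  0.003]
shift after turn [-0.007  0.003  0.015]
shift now [-0.008  0.003  0.015] pos [ 613.9 -267.1  203.9] xyaw -15.98 tilt 0.5 F [-3.5  1.3  5.6] w 14.5 t 40.575
```

View pics/side22z.png

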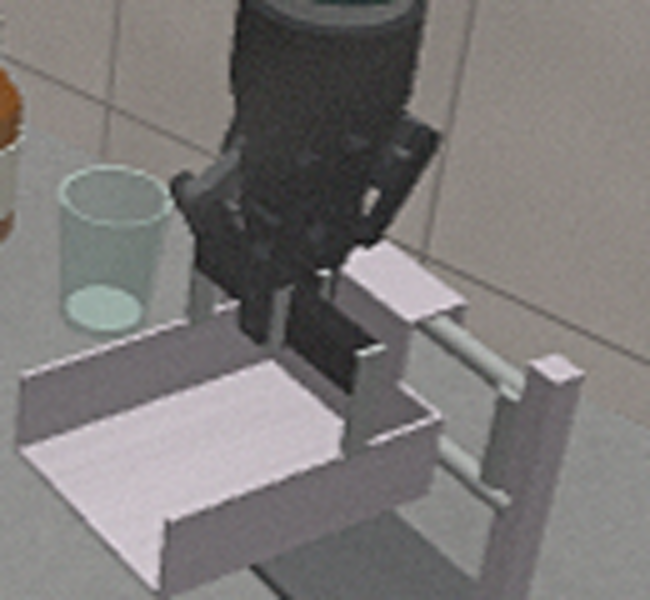

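```bash
python3 - <<'E'
from h import *
si=robot.get_image('side')
A=cv2.cvtColor(cv2.imread('pics/side21.png'),cv2.COLOR_BGR2GRAY).astype(float);B=cv2.cvtColor(cv2.imread('pics/side22.png'),cv2.COLOR_BGR2GRAY).astype(float)
for d in(0,8,10,12,14): print(d,np.round(proj(si,[661,-345,200-d]),2))
# column profile: brightest band centre near expected line
for u in(404,406,408,410):
    for n,I in(('A',A),('B',B)):
        c=I[195:225,u]; print(u,n,np.round(c[5:28]).astype(int).tolist())
E
```

```text
0 [408.05 208.69]
8 [407.39 211.63]
10 [407.22 212.36]
12 [407.06 213.09]
14 [406.9  213.82]
404 A [135, 139, 132, 172, 178, 165, 143, 118, 84, 82, 134, 147, 141, 136, 142, 141, 140, 139, 141, 144, 140, 135, 145]
404 B [137, 137, 137, 135, 138, 133, 131, 151, 176, 171, 152, 123, 95, 73, 133, 145, 143, 139, 141, 143, 133, 139, 141]
406 A [139, 139, 137, 135, 153, 173, 173, 154, 135, 103, 73, 114, 148, 138, 140, 142, 143, 143, 141, 142, 139, 143, 145]
406 B [138, 137, 137, 136, 138, 136, 135, 133, 135, 171, 170, 166, 144, 109, 85, 102, 137, 142, 137, 141, 142, 141, 141]
408 A [138, 136, 139, 139, 136, 128, 168, 176, 165, 146, 118, 90, 85, 136, 140, 142, 142, 139, 136, 144, 137, 133, 134]
408 B [143, 139, 139, 138, 137, 138, 134, 134, 137, 132, 154, 178, 174, 154, 132, 101, 73, 111, 144, 144, 133, 135, 135]
410 A [141, 140, 136, 134, 136, 139, 133, 164, 170, 175, 160, 135, 104, 77, 109, 150, 165, 155, 143, 88, 85, 88, 91]
410 B [137, 137, 137, 136, 137, 134, 136, 136, 135, 132, 133, 133, 167, 174, 161, 141, 139, 166, 146, 83, 80, 81, 87]
```

```bash
python3 -m crank '[[[-0.01,0,0.06],[0,-0.03,0],-1],[[0,0,0.03],[0,0,0],-1],[[0,0,0],[0,0,0],-1]]' 90
python3 go.py 613.4 -267.2 203 -16 0
python3 - <<'E'
from h import *
im=shot('side','side23.png')
A=cv2.cvtColor(cv2.imread('pics/side21.png'),cv2.COLOR_BGR2GRAY).astype(float);B=cv2.cvtColor(cv2.imread('pics/side23.png'),cv2.COLOR_BGR2GRAY).astype(float)
for u in range(400,410):
    a=A[192:225,u];b=B[192:225,u]; ga=np.abs(np.gradient(a))
    # bar centroid: dark shadow minimum & bright max
    f=lambda c:(c[3:28]-c.mean()).argmax()
    w=np.arange(-3,4)
    best=min(np.arange(0,9,0.1),key=lambda d:np.mean((np.interp(np.arange(2,20)+d,np.arange(33),b)-np.interp(np.arange(2,20),np.arange(33),a))**2)); print(u,round(best,1),end=' ')
E
```

```text
clock: 41.05
position: [613.9, -267.2, 201.4]
tool_rot: [[0.961, -0.275, 0.007], [-0.275, -0.961, -0.004], [0.008, 0.002, -1.0]]
contact_force: [-3.3, 1.8, 8.1]
width: 14.8
turn [ 0.016 -0.06   0.004]
shift after turn [-0.007  0.003 -0.026]
shift now [-0.007  0.003 -0.027] pos [ 613.9 -267.2  201.4] xyaw -15.97 tilt 0.5 F [-3.3  1.8  8.1] w 14.8 t 41.05
400 6.4 401 5.4 402 5.4 403 5.4 404 5.3 405 5.2 406 5.5 407 5.3 408 5.4 409 5.4
```

```bash
python3 -m crank '[[[0,0,0],[0,0,0],-1],[[0,0,0],[0,0,0],-1],[[0,0,-0.05],[0,0,0],-1],[[0,0,-0.05],[0,0.1,0],-1],[[0,0,0],[0,0,0],-1]]' 90
python3 go.py 613.4 -267.2 210 -16 3
```

```text
clock: 41.72
position: [613.7, -267.1, 208.5]
tool_rot: [[0.961, -0.275, 0.022], [-0.275, -0.961, -0.009], [0.024, 0.002, -1.0]]
contact_force: [1.2, -0.0, 0.4]
width: 14.5
turn [0.016 0.204 0.004]
shift after turn [-0.004  0.003 -0.025]
shift now [-0.004  0.003 -0.025] pos [ 613.7 -267.1  208.5] xyaw -15.97 tilt 1.4 F [ 1.2 -0.   0.4] w 14.5 t 41.725
```

```bash
python3 -m crank '[[[0,0,0.01],[0,0.12,0],-1],[[0,0,0.02],[0,0.12,0],-1],[[0,0,0],[0,0,0],-1]]' 90
python3 go.py 613.4 -267.2 210 -16 3
python3 -c "
from cell import robot; print(robot.observe()['moment'])"
```

```text
clock: 42.1
position: [613.3, -266.9, 205.4]
tool_rot: [[0.96, -0.275, 0.055], [-0.275, -0.961, -0.018], [0.058, 0.002, -0.998]]
contact_force: [0.4, -0.6, 2.0]
width: 14.9
turn [ 0.014 -0.038  0.004]
shift after turn [ 0.006  0.004 -0.076]
shift now [ 0.007  0.004 -0.076] pos [ 613.3 -266.9  205.4] xyaw -15.97 tilt 3.3 F [ 0.4 -0.6  2. ] w 14.9 t 42.1
[-0.02128469 -0.32371951 -0.0630557 ]
```

```bash
python3 -m crank '[[[0,0,-0.05],[0,0,0],-1],[[0,0,0],[0,0,0],-1]]' 90
python3 go.py 613.4 -267.2 210 -16 3
python3 -m crank '[[[0,0,0],[0,0,0],-1],[[0,0,0],[0,0,0],-1]]' 20
python3 -m crank '[[[0,0,0],[0,0,0],-0.6],[[0,0,0],[0,0,0],-0.5],[[0,0,0],[0,0,0],-0.4],[[0,0,0],[0,0,0],-0.3]]' 20
python3 go.py 613.4 -267.2 210 -16 3
python3 - <<'E'
from h import *
im=shot('side','side24.png'); a=cv2.cvtColor(im['pixels'],cv2.COLOR_RGB2BGR)
cv2.imwrite('pics/side24z.png',cv2.resize(a[140:270,310:440],None,fx=4.6,fy=4.6,interpolation=cv2.INTER_CUBIC))
E
```

```text
clock: 42.35
position: [613.1, -266.9, 208.1]
tool_rot: [[0.96, -0.275, 0.054], [-0.275, -0.961, -0.018], [0.057, 0.002, -0.998]]
contact_force: [0.8, -0.3, -1.2]
width: 14.6
turn [ 0.014 -0.035  0.003]
shift after turn [ 0.007  0.004 -0.031]
shift now [ 0.007  0.004 -0.031] pos [ 613.1 -266.9  208.1] xyaw -15.98 tilt 3.3 F [ 0.8 -0.3 -1.2] w 14.6 t 42.35
clock: 42.6
position: [613.1, -266.9, 207.7]
tool_rot: [[0.96, -0.275, 0.054], [-0.275, -0.961, -0.017], [0.057, 0.002, -0.998]]
contact_force: [1.1, -0.3, 0.1]
width: 14.7
clock: 43.1
position: [612.2, -266.7, 206.5]
tool_rot: [[0.96, -0.275, 0.05], [-0.275, -0.961, -0.016], [0.053, 0.002, -0.999]]
contact_force: [-0.4, 0.6, -0.3]
width: 29.8
turn [ 0.011 -0.002  0.003]
shift after turn [ 0.024  0.003 -0.057]
shift now [ 0.024  0.004 -0.057] pos [ 612.2 -266.7  206.5] xyaw -15.98 tilt 3.0 F [-0.4  0.6 -0.3] w 29.8 t 43.1
```

View pics/side24z.png

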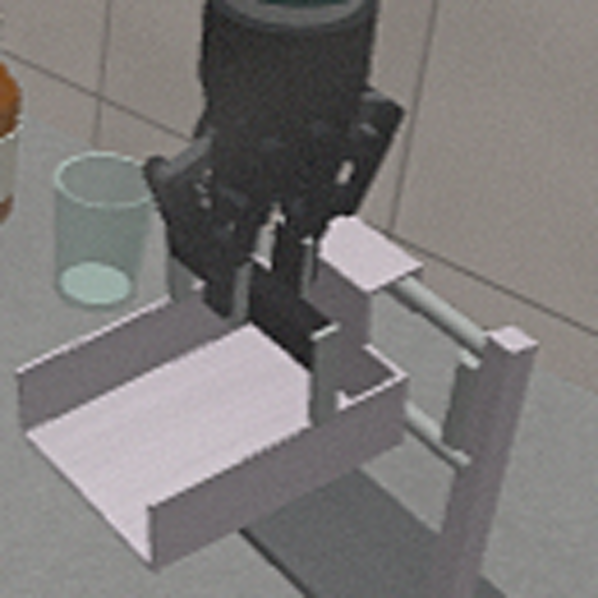

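```bash
python3 -m crank '[[[0,0,0],[0,0,0],-0.1],[[0,0,0],[0,0,0],0],[[0,0,0],[0,0,0],0]]' 20
python3 -m crank '[[[0,0,-0.15],[0,0,0],0],[[0,0,-0.3],[0,0,0],0],[[0,0,-0.5],[0,0,0],0],[[0,0,-0.7],[0,0,0],0],[[0,0,-0.7],[0,-0.4,0],0]]' 20
python3 go.py 560 0 430 0 0
python3 - <<'E'
from h import *
im=shot('side','side25.png'); a=cv2.cvtColor(im['pixels'],cv2.COLOR_RGB2BGR)
cv2.imwrite('pics/side25z.png',cv2.resize(a[140:300,290:440],None,fx=3.7,fy=3.7,interpolation=cv2.INTER_CUBIC))
E
```

```text
clock: 43.52
position: [612.7, -266.8, 207.2]
tool_rot: [[0.96, -0.275, 0.052], [-0.275, -0.961, -0.017], [0.055, 0.002, -0.999]]
contact_force: [-0.3, 0.0, 0.2]
width: 42.5
clock: 44.15
position: [603.7, -263.8, 354.0]
tool_rot: [[0.961, -0.276, -0.005], [-0.276, -0.961, 0.0], [-0.005, 0.001, -1.0]]
contact_force: [0.1, 0.0, 0.4]
width: 42.7
turn [ 0.005  0.035 -1.999]
shift after turn [-0.729 -4.397 -1.266]
shift now [-1.918 -4.024 -1.262] pos [ 603.7 -263.8  354. ] xyaw -15.99 tilt -0.3 F [0.1 0.  0.4] w 42.7 t 44.15
```

View pics/side25z.png

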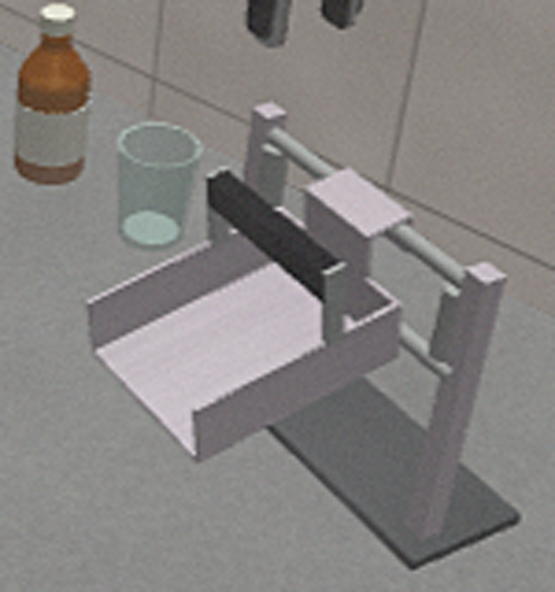

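```bash
python3 -m crank '[[[0,0,-0.5],[0,0,1],-0.1],[[0,0,-0.2],[0,0,1],-0.1],[[0,0,-0.2],[0,0,1],-0.1],[[0,0,0],[0,0,1],-0.1],[[0,0,0],[0,0,1],-0.1]]' 20
python3 -m crank '[[[0,0,0],[0,0,1],-0.1],[[0,0,0],[0,0,1],-0.1],[[0,0,0],[0,0,1],-0.1],[[0,0,0],[0,0,1],-0.1],[[0,0,0],[0,0,0],-0.1]]' 20
python3 go.py 510 367.5 360 -90 0
```

```text
clock: 44.82
position: [603.0, -263.1, 426.5]
tool_rot: [[0.541, -0.841, 0.013], [-0.841, -0.541, -0.01], [0.015, -0.006, -1.0]]
contact_force: [0.4, 0.5, -0.2]
width: 38.5
clock: 45.45
position: [601.7, -262.4, 434.2]
tool_rot: [[-0.005, -1.0, 0.023], [-1.0, 0.005, -0.014], [0.014, -0.023, -1.0]]
contact_force: [0.8, -0.0, 0.4]
width: 38.3
turn [-0.163 -0.1   -0.034]
shift after turn [-10.499   1.528   1.236]
shift now [-10.508   1.604   1.054] pos [ 601.7 -262.4  434.2] xyaw -90.28 tilt 0.8 F [ 0.8 -0.   0.4] w 38.3 t 45.45
```

```bash
python3 -m crank '[[[-0.5,0.07,0],[-0.16,-0.1,0],-0.1],[[-0.9,0.13,0],[0,0,0],-0.1],[[-0.95,0.14,0],[0,0,0],-0.1],[[-0.95,0.14,0],[0,0,0],-0.1],[[-0.95,0.14,0],[0,0,0],-0.1]]' 20
python3 -m crank '[[[-0.95,0.14,0],[0,0,0],-0.1],[[-0.95,0.14,0],[0,0,0],-0.1],[[-0.95,0.14,0],[0,0,0],-0.1],[[-0.95,0.14,0],[0,0,0],-0.1],[[-0.95,0.14,0],[0,0,0],-0.1]]' 20
python3 -m crank '[[[0,0,0],[0,0,0],-0.1]]' 20
python3 go.py 510 367.5 340 -90 0
```

```text
clock: 46.08
position: [562.4, -4.2, 435.1]
tool_rot: [[0.005, -1.0, 0.003], [-1.0, -0.005, 0.0], [-0.0, -0.003, -1.0]]
contact_force: [0.6, 0.3, 0.9]
width: 38.5
clock: 46.7
position: [512.8, 289.1, 439.8]
tool_rot: [[0.022, -1.0, 0.01], [-1.0, -0.022, 0.002], [-0.002, -0.01, -1.0]]
contact_force: [0.8, -0.3, 0.1]
width: 38.3
clock: 46.82
position: [511.4, 292.5, 439.7]
tool_rot: [[0.031, -0.999, 0.009], [-1.0, -0.031, 0.002], [-0.002, -0.01, -1.0]]
contact_force: [0.5, 0.5, -0.1]
width: 38.6
turn [-0.068  0.016  0.223]
shift after turn [-1.249  0.023  1.662]
shift now [-1.246  0.     1.664] pos [511.4 292.5 439.7] xyaw -88.22 tilt -0.1 F [ 0.5  0.5 -0.1] w 38.6 t 46.825
```

```bash
python3 -m crank '[[[-0.6,0,0.2],[-0.06,0,0.22],-0.1],[[-0.55,0,0.5],[0,0,0],-0.1],[[-0.1,0,0.5],[0,0,0],-0.1],[[0,0,0.3],[0,0,0],-0.1],[[0,0,0],[0,0,0],-0.1]]' 20
python3 go.py 510 367.5 284 -90 0
python3 - <<'E'
from h import *
im=shot('side','side26.png'); a=cv2.cvtColor(im['pixels'],cv2.COLOR_RGB2BGR)
cv2.imwrite('pics/side26z.png',cv2.resize(a[30:190,110:260],None,fx=3.7,fy=3.7,interpolation=cv2.INTER_CUBIC))
E
```

```text
clock: 47.45
position: [511.9, 366.7, 351.6]
tool_rot: [[0.009, -1.0, 0.007], [-1.0, -0.009, 0.004], [-0.004, -0.007, -1.0]]
contact_force: [0.1, -0.2, -0.4]
width: 38.6
turn [-0.05   0.03   0.062]
shift after turn [-0.013  0.031  1.126]
shift now [-0.009  0.039  1.126] pos [511.9 366.7 351.6] xyaw -89.5 tilt -0.2 F [ 0.1 -0.2 -0.4] w 38.6 t 47.45
```

View pics/side26z.png

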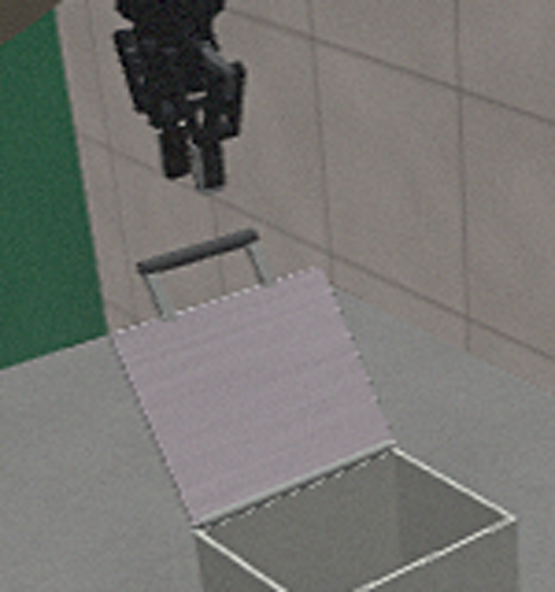

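```bash
python3 -m crank '[[[-0.01,0.03,0.4],[-0.05,0,0],-0.1],[[0,0,0.35],[0,0,0],-0.1],[[0,0,0.2],[0,0,0],-0.1],[[0,0,0],[0,0,0],-0.1]]' 20
python3 go.py 510 367.5 284 -90 0
```

```text
clock: 48.0
position: [512.7, 366.1, 302.3]
tool_rot: [[0.009, -1.0, 0.011], [-1.0, -0.009, 0.011], [-0.011, -0.011, -1.0]]
contact_force: [1.0, -0.1, 0.4]
width: 38.4
turn [-0.082  0.078  0.063]
shift after turn [-0.023  0.045  0.305]
shift now [-0.02   0.048  0.304] pos [512.7 366.1 302.3] xyaw -89.49 tilt -0.6 F [ 1.  -0.1  0.4] w 38.4 t 48.0
```

```bash
python3 -m crank '[[[-0.02,0.04,0.16],[-0.08,0.07,0],-0.1],[[0,0,0.14],[0,0,0],-0.1],[[0,0,0],[0,0,0],-0.1]]' 20
python3 go.py 510 367.5 284 -90 0
python3 -m crank '[[[0,0,0],[0,0,0],-0.8],[[0,0,0],[0,0,0],-0.8],[[0,0,0],[0,0,0],-0.8],[[0,0,0],[0,0,0],-0.8]]' 20
python3 arc.py 263 -0.06
```

```text
clock: 48.38
position: [510.8, 367.7, 285.4]
tool_rot: [[0.009, -1.0, 0.002], [-1.0, -0.009, 0.002], [-0.002, -0.002, -1.0]]
contact_force: [-0.2, -0.2, -0.3]
width: 38.2
turn [-0.016  0.015  0.065]
shift after turn [0.003 0.013 0.023]
shift now [0.002 0.013 0.023] pos [510.8 367.7 285.4] xyaw -89.48 tilt -0.1 F [-0.2 -0.2 -0.3] w 38.2 t 48.375
clock: 48.88
position: [510.8, 367.2, 285.8]
tool_rot: [[0.009, -1.0, 0.002], [-1.0, -0.009, 0.001], [-0.001, -0.002, -1.0]]
contact_force: [0.4, -0.8, -1.5]
width: 11.0
theta 2.143 rad 192.4 pos [510.8 367.2 285.8] F [ 0.4 -0.8 -1.5] w 11.0 x 510.8
2.083 [-0.185 -0.064]
2.023 [-0.168 -0.088]
1.963 [-0.173 -0.078]
1.903 [-0.178 -0.067]
1.843 [-0.181 -0.057]
```

```bash
python3 -m crank '[[[0.16,0,-0.08],[0,0,0],-0.8],[[0.168,0,-0.088],[0,0,0],-0.8],[[0.173,0,-0.078],[0,0,0],-0.8],[[0.178,0,-0.067],[0,0,0],-0.8],[[0.181,0,-0.057],[0,0,0],-0.8]]' 20
python3 arc.py 263 -0.08
```

```text
clock: 49.5
position: [510.7, 313.9, 311.4]
tool_rot: [[0.011, -1.0, 0.005], [-1.0, -0.011, 0.006], [-0.006, -0.005, -1.0]]
contact_force: [-1.7, 1.8, 1.7]
width: 11.2
theta 1.836 rad 194.2 pos [510.7 313.9 311.4] F [-1.7  1.8  1.7] w 11.2 x 510.7
1.756 [-0.265  0.011]
1.676 [-0.251 -0.037]
1.596 [-0.253 -0.017]
1.516 [-0.253  0.004]
1.436 [-0.252  0.024]
```

```bash
python3 -m crank '[[[0.26,0,-0.01],[0,0,0],-0.8],[[0.25,0,-0.035],[0,0,0],-0.8],[[0.25,0,-0.017],[0,0,0],-0.8],[[0.25,0,0.004],[0,0,0],-0.8],[[0.25,0,0.024],[0,0,0],-0.8]]' 20
python3 arc.py 263 -0.08
```

```text
clock: 50.12
position: [510.8, 233.2, 315.1]
tool_rot: [[0.011, -1.0, 0.005], [-1.0, -0.011, 0.007], [-0.007, -0.005, -1.0]]
contact_force: [-1.4, 0.8, 2.5]
width: 11.0
theta 1.416 rad 193.5 pos [510.8 233.2 315.1] F [-1.4  0.8  2.5] w 11.0 x 510.8
1.336 [-0.24   0.106]
1.256 [-0.244  0.069]
1.176 [-0.238  0.088]
1.096 [-0.23   0.107]
1.016 [-0.22   0.125]
```

```bash
python3 -m crank '[[[0.245,0,0.06],[0,0,0],-0.8],[[0.244,0,0.069],[0,0,0],-0.8],[[0.238,0,0.088],[0,0,0],-0.8],[[0.23,0,0.107],[0,0,0],-0.8],[[0.22,0,0.125],[0,0,0],-0.8]]' 20
python3 arc.py 263 -0.08
```

```text
clock: 50.75
position: [511.2, 157.0, 284.9]
tool_rot: [[0.01, -1.0, 0.003], [-1.0, -0.01, 0.006], [-0.006, -0.003, -1.0]]
contact_force: [-3.7, 1.6, -0.8]
width: 11.0
theta 0.988 rad 192.7 pos [511.2 157.  284.9] F [-3.7  1.6 -0.8] w 11.0 x 511.2
0.908 [-0.181  0.185]
0.828 [-0.193  0.164]
0.748 [-0.18   0.179]
0.668 [-0.165  0.192]
0.588 [-0.149  0.205]
```

```bash
python3 -m crank '[[[0.19,0.01,0.16],[0,0,0],-0.8],[[0.193,0.01,0.164],[0,0,0],-0.8],[[0.18,0,0.179],[0,0,0],-0.8],[[0.165,0,0.192],[0,0,0],-0.8],[[0.149,0,0.205],[0,0,0],-0.8]]' 20
python3 arc.py 263 -0.07
```

```text
clock: 51.38
position: [511.2, 100.6, 226.3]
tool_rot: [[0.009, -1.0, 0.004], [-1.0, -0.009, 0.006], [-0.005, -0.004, -1.0]]
contact_force: [-1.3, 3.4, -1.3]
width: 10.9
theta 0.562 rad 191.9 pos [511.2 100.6 226.3] F [-1.3  3.4 -1.3] w 10.9 x 511.2
0.492 [-0.084  0.209]
0.422 [-0.098  0.199]
0.352 [-0.084  0.205]
0.282 [-0.069  0.211]
0.212 [-0.054  0.215]
```

```bash
python3 -m crank '[[[0.09,0.01,0.2],[0,0,0],-0.8],[[0.098,0.01,0.2],[0,0,0],-0.8],[[0.08,0,0.205],[0,0,0],-0.8],[[0.068,0,0.21],[0,0,0],-0.8],[[0.05,0,0.18],[0,0,0],-0.8]]' 20
python3 arc.py 263 -0.04
```

```text
clock: 52.0
position: [511.1, 76.2, 162.2]
tool_rot: [[0.009, -1.0, 0.006], [-1.0, -0.009, 0.006], [-0.006, -0.006, -1.0]]
contact_force: [0.7, 3.0, -0.2]
width: 10.9
theta 0.202 rad 190.7 pos [511.1  76.2 162.2] F [ 0.7  3.  -0.2] w 10.9 x 511.1
0.162 [-0.011  0.127]
0.122 [-0.018  0.125]
0.082 [-0.013  0.126]
0.042 [-0.008  0.126]
0.002 [-0.003  0.127]
```

```bash
python3 -m crank '[[[0.015,0,0.13],[0,0,0],-0.8],[[0.015,0,0.12],[0,0,0],-0.8],[[0.01,0,0.12],[0,0,0],-0.8],[[0.005,0,0.09],[0,0,0],-0.8]]' 20
python3 arc.py 263 -0.04
python3 -m crank '[[[0,0,0.06],[0,0,0],-0.8],[[0,0,0.05],[0,0,0],-0.8],[[0,0,0],[0,0,0],-0.8]]' 20
python3 arc.py 263 -0.04
```

```text
clock: 52.5
position: [511.1, 73.3, 132.4]
tool_rot: [[0.009, -1.0, 0.005], [-1.0, -0.009, 0.005], [-0.005, -0.005, -1.0]]
contact_force: [-1.0, 1.3, -0.2]
width: 11.4
theta 0.044 rad 189.9 pos [511.1  73.3 132.4] F [-1.   1.3 -0.2] w 11.4 x 511.1
0.004 [-0.005  0.127]
-0.036 [0.002 0.127]
-0.076 [0.007 0.126]
-0.116 [0.012 0.126]
-0.156 [0.017 0.125]
clock: 52.88
position: [511.2, 73.2, 128.6]
tool_rot: [[0.009, -1.0, 0.006], [-1.0, -0.009, 0.005], [-0.005, -0.006, -1.0]]
contact_force: [-1.9, 0.4, -1.4]
width: 11.1
theta 0.024 rad 189.8 pos [511.2  73.2 128.6] F [-1.9  0.4 -1.4] w 11.1 x 511.2
-0.016 [-0.003  0.127]
-0.056 [0.005 0.127]
-0.096 [0.01  0.126]
-0.136 [0.015 0.126]
-0.176 [0.02  0.125]
```

```bash
python3 -m crank '[[[0,0,0.06],[0,0,0],-0.8],[[0,0,0.04],[0,0,0],-0.8],[[0,0,0],[0,0,0],-0.8]]' 20
python3 arc.py 263 -0.04
python3 -m crank '[[[0,0,0.05],[0,0,0],-0.8],[[0,0,0],[0,0,0],-0.8]]' 20
python3 arc.py 263 -0.04
```

```text
clock: 53.25
position: [511.1, 73.2, 128.6]
tool_rot: [[0.01, -1.0, 0.007], [-1.0, -0.01, 0.004], [-0.004, -0.008, -1.0]]
contact_force: [-1.1, -0.6, -1.3]
width: 11.0
theta 0.024 rad 189.8 pos [511.1  73.2 128.6] F [-1.1 -0.6 -1.3] w 11.0 x 511.1
-0.016 [-0.003  0.127]
-0.056 [0.005 0.127]
-0.096 [0.01  0.126]
-0.136 [0.015 0.126]
-0.176 [0.02  0.125]
clock: 53.5
position: [511.2, 73.2, 128.5]
tool_rot: [[0.01, -1.0, 0.008], [-1.0, -0.01, 0.004], [-0.004, -0.008, -1.0]]
contact_force: [-1.7, -0.7, -1.8]
width: 11.3
theta 0.024 rad 189.8 pos [511.2  73.2 128.5] F [-1.7 -0.7 -1.8] w 11.3 x 511.2
-0.016 [-0.003  0.127]
-0.056 [0.005 0.127]
-0.096 [0.01  0.126]
-0.136 [0.015 0.126]
-0.176 [0.02  0.125]
```

```bash
python3 - <<'E'
from h import *
im=shot('side','side27.png'); a=cv2.cvtColor(im['pixels'],cv2.COLOR_RGB2BGR)
cv2.imwrite('pics/side27z.png',cv2.resize(a[90:240,140:290],None,fx=4,fy=4,interpolation=cv2.INTER_CUBIC))
E
```

```text
(no output)
```

View pics/side27z.png

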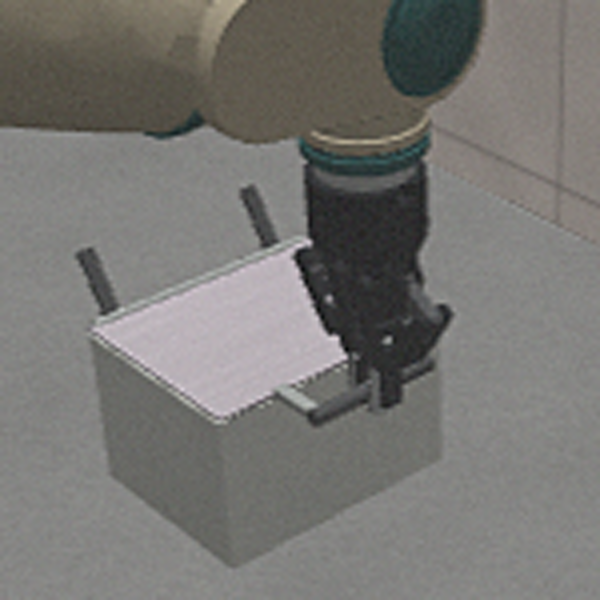

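```bash
python3 -m crank '[[[0,0,0],[0,0,0],-0.5],[[0,0,0],[0,0,0],-0.15],[[0,0,0],[0,0,0],-0.1],[[0,0,0],[0,0,0],-0.1]]' 20
python3 -m crank '[[[0,0,-0.2],[0,0,0],-0.1],[[0,0,-0.4],[0,0,0],-0.1],[[0,0,-0.8],[0,0,0],-0.1],[[0,0,-0.9],[0,0,0],-0.1],[[-0.3,-0.5,-0.8],[0,0,0],-0.1]]' 20
python3 -m crank '[[[0,0,-0.5],[0,0,0],0],[[0,0,0],[0,0,0],0]]' 20
python3 - <<'E'
from h import *
shot('side','side28.png');shot('top','top28.png')
E
```

```text
clock: 54.05
position: [511.7, 73.3, 127.2]
tool_rot: [[0.01, -1.0, 0.009], [-1.0, -0.01, 0.004], [-0.004, -0.009, -1.0]]
contact_force: [-0.3, 0.5, 0.1]
width: 38.9
clock: 54.68
position: [538.1, 90.3, 318.6]
tool_rot: [[0.009, -1.0, 0.004], [-1.0, -0.009, 0.003], [-0.003, -0.004, -1.0]]
contact_force: [0.3, -0.2, -0.7]
width: 38.4
clock: 54.92
position: [539.3, 91.2, 355.3]
tool_rot: [[0.01, -1.0, 0.013], [-1.0, -0.01, 0.004], [-0.004, -0.013, -1.0]]
contact_force: [-0.0, 0.2, -0.8]
width: 42.7
```

View pics/side28.png

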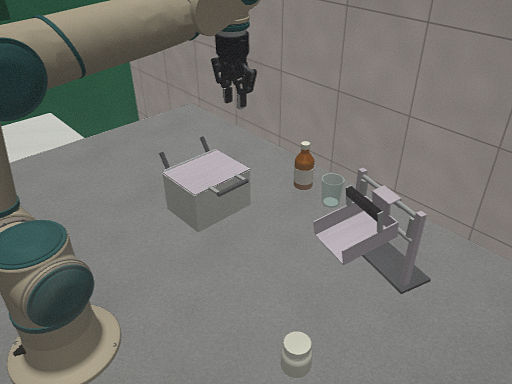

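View pics/top28.png

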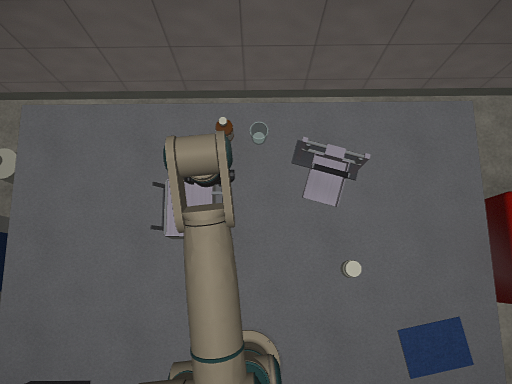

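```bash
python3 -c "
from cell import robot
print(robot.hand_in(), robot.observe()['clock'])"
```

```text
the job is handed in; nothing more can be done
the job is handed in; nothing more can be done
```

I did the whole job in the order asked and handed it in after about 55 s of robot time. `hand_in` gives no verdict, so what follows is from my own checks.

- **Lid opened:** I swung it past vertical and lowered it onto its open stop. It read 2.147 rad before I let go.
- **Lumps:** Three were on the bench. I picked them up one at a time, set them in the pan and tipped the pan over the bin. A top picture afterwards showed all three on the bin floor and none on the bench. Setting the lumps down nudged the pan a few millimetres.
- **Pan hung:** I tugged the bar down before letting go, and the pan now hangs by its hook, drooping slightly at the mouth. The picture put the tug at about 12.4 mm. The force reading implied about 14 mm; the pan was also pressing sideways by about 4 N at the time, which may account for the difference.
- **Lid shut:** I lowered it with the gripper until it stopped, and the last side picture shows it flush. The gripper stopped about 4 mm higher than the bar's nominal height (an apparent 0.024 rad), which I put down to the bar slipping between the fingers.
- **Glassware and jar:** The bottle, beaker and jar look unmoved in the last pictures, and the gripper was clear of everything at hand-in.

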